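# Blow the dust off the hole saws and put them in their tin

### The arm

A 6-joint arm with a two-finger parallel gripper is mounted at the origin on the work surface. World frame = base frame: x ahead of the robot, y to its left, z up, the work surface at z = 0. Lengths are in m, angles in degrees, forces in N, time in s.
With the tool pointing down it reaches from about 0.275 to 0.75 m from the base axis. Payload 10.2 kg.
Tool frame: the origin (TCP) lies on the centre line of the jaws, within the pads' length; the fingertips stand 25 mm ahead of it and the grasp point (between the pads) lies 6 mm ahead of it; z points along the fingers, y is the line along which they close (so a half turn about z gives the same grasp; the last joint's range is limited). The gripper opens to 88 mm and grips with 3 to 60 N. Pads are 18 mm wide; open, the fingers measure 123 mm over their backs; the gripper's body (75 mm by 187 mm) begins 45 mm behind the grasp point.
Start: joints at [-86.425, 17.928, 85.812, -0, 76.261, -12.8], TCP at [0.148, -0.504, 0.264] pointing down, gripper open.
Joint ranges: [-168.41, 168.41], [-55.51, 124.54], [10.69, 146.95], [-70.63, 250.63], [1, 178], [-165.06, 165.06]. Speed limits (degrees/s): [136.94, 136.94, 172.46, 180, 180, 180].

### API

Orientations are given as a 3x3 rotation matrix whose columns are the frame's x, y, z axes.
In Python, from workcell import env gives the robot as it stands.
- The arm moves only by the tool arm_command, never from a script. Its argument "commands" is a list that holds one entry, the list of rows, each a list of 7 numbers: the shift along the tool's x, y, z in mm, then the turn, a rotation vector about the tool's x, y, z in rad, then the closure, from -1 (fully open) to 1 (shut), so that 0 is half open. A call has exactly 10 rows; each row shifts and turns the commanded pose from where the row before left it, along the tool's axes as they then stand; what a row does not reach is not made up. A row lasts 1/12 s, in which the tool goes at most 41.7 mm and 7.16 degrees, less where a joint would pass 70% of its speed; a pose out of reach is approached as far as the arm can. A call is refused whole if a number of a shift passes 41.7 or a number of a turn 0.125, either way. A call with a gripper value outside its range is refused whole. The fingers move at their own pace and stop on an object; "grip_force" is the grip in N (left out, the last holds). Time passes only in rows, so rows that do not move let the fingers close, or fill a call up. It gives the time, the measured TCP pose, the force, the opening and the grip force at its end, in the units of the state.
- env.get_state(): the state, without advancing time (a new reading comes with each control period).
- env.capture(name): name is "side" or "top"; returns (picture, depth): 420x560x3 uint8, red, green, blue; 420x560 float32, m along the optical axis (not along the pixel's ray), 0 where there is no reading.
- env.get_calibration(name): a dict with "intrinsics" (3x3 intrinsics, pixels), "world_to_cam" (4x4, takes a point from world to camera coordinates). Camera axes: x right, y down, z forward; pixel columns grow to the right and rows downward; lengths in m; the calibration is good to about 2 mm. A picture is of the moment at which its call begins. get_calibration takes no time and is no camera call.
- env.hand_in(): hands the job in; it is judged then, once.
Trained networks look in the newest picture that a camera, given by its name, has taken for a name from the list of things; names that differ only in an ending like _2 or _b are one class to them, and where a whole thing is asked for, a point or a joint stands for the part that bears it (a point fixed in the world has none). Each returns a list of dicts, best first, with "score" (0 to 1); they miss things now and then, are a little off and sometimes report something else, mostly with a low value. They report only what shows in the picture. A call takes as long as a camera call. They do not tell look-alikes from the thing itself.
- env.regions_of(query, camera): "region" (420x560 bool, what is visible of it) and "rect" ([left, top, right, bottom] in pixels, round what is visible of it).
The state is a dict: "t": time; "joints": joint angles; "qd": joint speeds; "joint_torque": joint torques, N m; "ee_pos": TCP position; "orientation": TCP orientation; "wrist_force": force on the tool from outside, world axes, zero at the start; "ft_torque": the same for the moment, N m; "width": opening from 0.0 (shut) to 1.0 (fully open); "grasp_force": force on a finger pad.
Only numpy, scipy, OpenCV 4.12 (cv2) and the standard library are available. Lean on these libraries where they do the work, as an engineer would, in place of code of your own. Each camera call takes 0.05 s, during which the arm holds its last target. There are 200 camera calls.

### The job

Stand every hole saw, teeth down, in the aluminium blow-off tray, then squeeze the orange trigger of the cordless air duster right home against its spring, hold it for about one second so that they all get blown clean, and let it spring back. Only after that (the dust must not get in) draw the tight red lid straight up off the tin, keeping it level, stand it open side down on the bench clear of the tin and the duster's board, and stand all the hole saws in the open tin, teeth down; leave the lid off. Do not disturb the mallet, the nail punch or the compass.

Things in the scene. Friction and masses are not known exactly. Their poses are not given: they have to be found in the camera images.
- saw0 (a point): centre (half-way up) of the red hole saw, a round steel cup 40 mm in diameter and 36 mm tall, 0.12 kg, standing on its teeth on the bench (its z axis up, the flat back with the arbor hole on top). Grip it across the diameter by its upper 20 mm: then the fingertips pass over the 12 mm walls of tray and tin. From two to four hole saws are there
- saw1 (a point): centre (half-way up) of the yellow hole saw, a round steel cup 40 mm in diameter and 36 mm tall, 0.12 kg, standing on its teeth on the bench (its z axis up, the flat back with the arbor hole on top). Grip it across the diameter by its upper 20 mm: then the fingertips pass over the 12 mm walls of tray and tin. From two to four hole saws are there
- saw2 (a point): centre (half-way up) of the green hole saw, a round steel cup 40 mm in diameter and 36 mm tall, 0.12 kg, standing on its teeth on the bench (its z axis up, the flat back with the arbor hole on top). Grip it across the diameter by its upper 20 mm: then the fingertips pass over the 12 mm walls of tray and tin. From two to four hole saws are there
- saw3 (a point): centre (half-way up) of the blue hole saw, a round steel cup 40 mm in diameter and 36 mm tall, 0.12 kg, standing on its teeth on the bench (its z axis up, the flat back with the arbor hole on top). Grip it across the diameter by its upper 20 mm: then the fingertips pass over the 12 mm walls of tray and tin. From two to four hole saws are there
- tray_mid (a point): centre of the floor of the aluminium blow-off tray, 6 mm above the bench, fixed on the duster's plywood board. z up, x along the tray, y from the duster towards the tray. Inside 202 mm (x) by 62 mm (y), walls 12 mm above this floor; a row of four hole saws fits along x. The board spans x -130 to +110 mm, y -235 to +40 mm about this point
- squeeze (a point): where to squeeze the cordless air duster, which lies on its side in a fixed cradle; 110 mm above the bench, axes as tray_mid. The black grip is a bar along x, 30 mm high, its back face 21 mm to the -y side of this point, its front 7 mm to +y. Jaws centred here and closing along y span grip and trigger: 56 mm when free, 43 mm when home. Free space below. Green motor from 42 mm at +x, 20 mm higher
- trigger_pad (a point): on the outer face of the orange trigger (66 x 8 x 24 mm), moves with it: 35 mm to the +y side of squeeze when free, about 21 mm when home. It hinges on a vertical pin 45 mm to the +x side of squeeze. Beyond the grip's -x end, 76 mm from squeeze, is the grey battery, 28 mm higher than squeeze
- trigger (a joint): angle of the orange trigger: 0 free, 0.30 rad home at its stop. Sprung: it takes about 3 N at the pad to start and 8 N to go home (grip with 20 N or more), and springs back by itself
- tin_mid (a point): centre of the padded floor inside the tin's blue base, 36 mm above the bench; z up, x along the tin. The base is screwed to the bench and cannot move, so it needs no holding down. Inside 202 mm (x) by 62 mm (y), walls 12 mm above this floor; a row of four hole saws fits along x. Outside 210 x 70 mm, with a 230 x 90 mm foot
- lid_handle (a point): grip point on the wooden handle of the red lid, 104 mm above the lid's lower rim (110 mm above the bench when shut); axes as tin_mid. Handle 60 mm long (x), 14 mm wide (y), from 22 mm below this point to 12 mm above. Lid 220 x 80 x 82 mm, 0.3 kg, sleeved 42 mm over the base with 2 mm play and sprung felt shoes: about 8 to 15 N draws it straight up (grip firmly); raise it 60 mm to clear
- mallet: green rubber mallet with wooden handle lying at the far side (leave alone); origin at the handle's end
- punch: steel nail punch, 130 mm long (leave alone); origin at its middle
- compass: steel compass lying flat, about 180 mm long (leave alone); origin at its middle
Mind the look-alikes: they are no part of the job. There is more than one size of the part that bears lid_handle; the job needs the smaller. Of the things that look like the part that bears saw1, take the one that is nearest to the robot's base at the start.

How it is judged:
By the outcome, as a careful person would: the job done as asked, in the order asked, and still so for the second after the job is handed in, with the robot touching nothing.
Of holesaw0, holesaw1, holesaw2, holesaw3 only 2 to 4 are there at a start; the rules pass over those that are not, and their reading is None.
At some moment in a run one of holesaw0, holesaw1, holesaw2, holesaw3 may be knocked a few centimetres aside while the robot is not near it.
It also fails if it takes over 210 s, if anything falls off the work surface, if the arm or the gripper's body presses on something with over 40 N, if the wrist force passes 120 N, or if a joint passes its speed limit or range.

## Working session

There is one attempt and no reset: what is moved stays moved. The work goes in short steps, Python scripts to look and compute and a tool call to move; the robot and the scene stay as the last step left them, time stands still between calls to the robot, and variables do not carry over. Pictures are saved under pics/ and viewed, at most 14 in all, crops included, and the job is handed in when it is done.

Besides the shell and the picture viewer there is one more tool, called after ">>>" as a command line: name --argument value ..., lists and objects as JSON in quotes. arm_command: Moves the arm, as the interface text tells. Its arguments: {"type":"object","properties":{"commands":{"type":"array","items":{"type":"array","items":{"type":"array","items":{"type":"number"}}}},"grip_force":{"type":"number"}},"required":["commands"]}

```bash
mkdir -p pics; cat > h.py <<'E'
import numpy as np, cv2
from workcell import env
def cap(n):
    im,d=env.capture(n); c=env.get_calibration(n)
    return im,d,np.array(c["intrinsics"]),np.array(c["world_to_cam"])
def world(d,K,T):
    h,w=d.shape; u,v=np.meshgrid(np.arange(w),np.arange(h))
    P=np.stack([(u-K[0,2])/K[0,0]*d,(v-K[1,2])/K[1,1]*d,d,np.ones_like(d)],-1)
    W=P@np.linalg.inv(T).T; W=W[...,:3]; W[d<=0]=np.nan; return W
def save(n,im,s=1):
    cv2.imwrite("pics/"+n,cv2.resize(im[...,::-1],None,fx=s,fy=s,interpolation=cv2.INTER_CUBIC))
E
python3 - <<'E'
from h import *
ims=[]
for n in("top","side"):
    im,d,K,T=cap(n); save(n+"0.png",im,1.4); W=world(d,K,T)
    np.save(n+"W.npy",W); np.save(n+"I.npy",im)
    print(n,np.round(np.linalg.inv(T)[:3],2).tolist(),K[0,0])
    for q in("saw0","saw1","saw2","saw3","lid_handle","trigger","mallet","punch","compass"):
        for r in env.regions_of(q,n)[:5]:
            m=r["region"]; p=W[m]; p=p[~np.isnan(p[:,0])]
            if len(p)==0: continue
            top=p[p[:,2]>np.percentile(p[:,2],95)-.006]
            print(q,round(r["score"],2),list(map(int,r["rect"])),"mid",np.round((top.min(0)+top.max(0))/2,3),"ztop",np.round(np.percentile(p[:,2],97),3), "ext",np.round(np.ptp(top,axis=0),3))
s=env.get_state(); print(s)
E
```

```text
top [[0.02, -0.99, 0.14, 0.38], [-1.0, -0.02, -0.02, -0.02], [0.02, -0.14, -0.99, 1.04]] 422.1577253311621
saw0 0.82 [220, 190, 233, 209] mid [0.549 0.093 0.037] ztop 0.039 ext [0.039 0.037 0.008]
saw0 0.72 [271, 185, 290, 202] mid [ 0.565 -0.034  0.037] ztop 0.039 ext [0.037 0.039 0.008]
saw0 0.72 [220, 234, 239, 253] mid [0.439 0.086 0.036] ztop 0.039 ext [0.036 0.036 0.007]
saw0 0.55 [270, 234, 289, 255] mid [ 0.441 -0.035  0.037] ztop 0.04 ext [0.036 0.036 0.008]
saw0 0.51 [298, 132, 316, 150] mid [ 0.701 -0.092  0.037] ztop 0.039 ext [0.037 0.037 0.009]
saw1 0.82 [220, 190, 233, 209] mid [0.549 0.093 0.037] ztop 0.039 ext [0.039 0.037 0.008]
saw1 0.72 [271, 185, 290, 202] mid [ 0.565 -0.034  0.037] ztop 0.039 ext [0.037 0.039 0.008]
saw1 0.72 [220, 234, 239, 253] mid [0.439 0.086 0.036] ztop 0.039 ext [0.036 0.036 0.007]
saw1 0.55 [270, 234, 289, 255] mid [ 0.441 -0.035  0.037] ztop 0.04 ext [0.036 0.036 0.008]
saw1 0.51 [298, 132, 316, 150] mid [ 0.701 -0.092  0.037] ztop 0.039 ext [0.037 0.037 0.009]
saw2 0.82 [220, 190, 233, 209] mid [0.549 0.093 0.037] ztop 0.039 ext [0.039 
[... 4204 characters left out ...]
    7.62602184e+01, -1.28023234e+01]), 'qd': array([-0.01135765, -0.06388719,  0.01334072, -0.11031477, -0.15240413,
        0.02609428]), 'joint_torque': array([-4.42292758e-04, -4.02115810e+01, -2.52415019e+01,  6.94225612e-02,
        3.17840825e-02, -1.39176785e-05]), 'ee_pos': array([ 0.14797699, -0.50372572,  0.26372852]), 'orientation': array([[ 9.59433541e-01,  2.81934888e-01, -1.72643465e-05],
       [ 2.81934888e-01, -9.59433541e-01, -2.17376019e-05],
       [-2.26925814e-05,  1.59883628e-05, -1.00000000e+00]]), 'wrist_force': array([-0.07468619,  0.05801627, -0.34339414]), 'ft_torque': array([ 0.00854441, -0.01006692,  0.00819449]), 'grasp_force': 0.0, 'width': 1.0053155446123603}
```

View pics/top0.png

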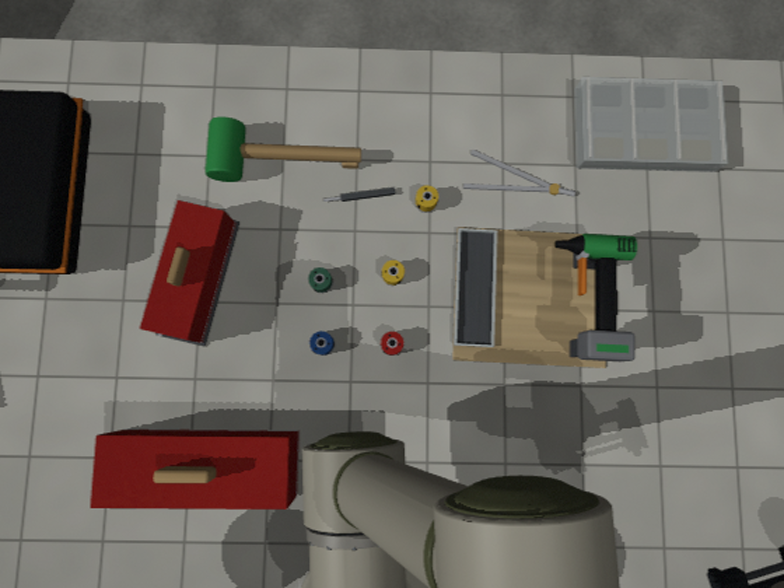

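View pics/side0.png

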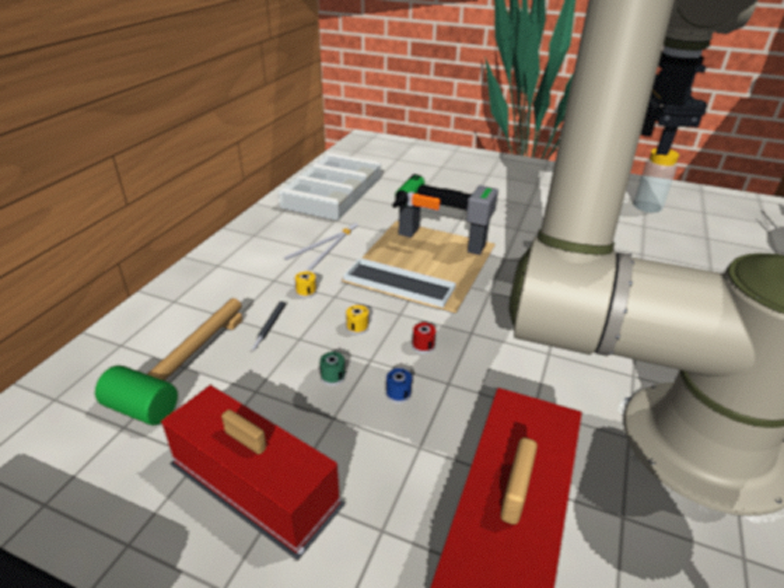

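```bash
python3 - <<'E'
from h import *
im=np.load("topI.npy"); save("crop.png",im[120:270,200:330],4)
E
```

```text
(no output)
```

View pics/crop.png

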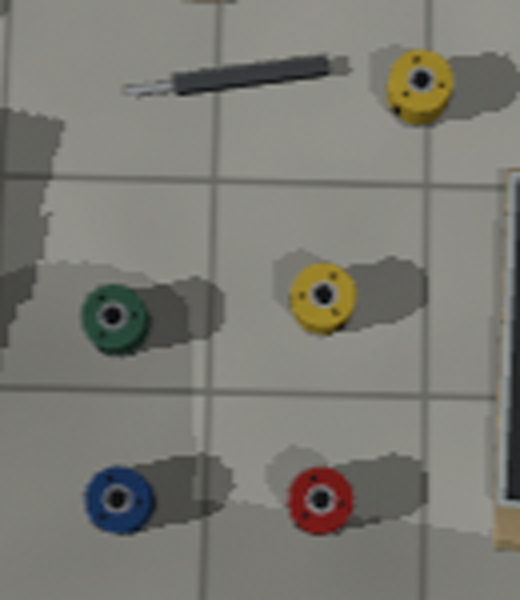

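The yellow saw to take is the one at (393,271), world (0.564,-0.034), because it is nearer the base than the one at (427,197). The lid to take is the small one at (188,270), about 0.12 m high; the one at (195,470) is 0.154 m high and is the big decoy. Red, green, yellow and blue saws are all there. Next I'll fit the tray, the lid and the duster.

```bash
python3 - <<'E'
from h import *
def fit(name,P):
    r=cv2.minAreaRect((P[:,:2]*1000).astype(np.float32)); print(name,len(P),np.round(r[0],1),np.round(r[1],1),round(r[2],2),"z",np.round(np.median(P[:,2])*1000,1))
for n in("top","side"):
    W=np.load(n+"W.npy"); I=np.load(n+"I.npy").astype(int); s=I.sum(-1); hsv=cv2.cvtColor(I.astype(np.uint8),cv2.COLOR_RGB2HSV)
    X,Y,Z=W[...,0],W[...,1],W[...,2]
    def big(m):
        m=cv2.morphologyEx(m.astype(np.uint8),cv2.MORPH_OPEN,np.ones((2,2)))
        k,l,st,_=cv2.connectedComponentsWithStats(m); return l==1+np.argmax(st[1:,4])
    box=(X>.36)&(X<.68)&(Y>-.26)&(Y<-.1)
    fit(n+" trayfloor",W[big(box&(s<260)&(hsv[...,1]<110)&(Z<.015)&(Y>-.2))])
    fit(n+" trayrim",W[big(box&(Z>.0155)&(Z<.025)&(Y>-.21))])
    lid=(X>.42)&(X<.7)&(Y>.18)&(Y<.44)
    red=((hsv[...,0]<8)|(hsv[...,0]>172))&(hsv[...,1]>150)
    fit(n+" lidtop",W[big(lid&red&(Z>.080))])
    fit(n+" handle",W[lid&(Z>.112)])
    # wood handle
    g=(X>.35)&(X<.72)&(Y>-.46)&(Y<-.28)
    fit(n+" grip",W[big(g&(s<130)&(Z>.117)&(Z<.135))])
    org=(hsv[...,0]>5)&(hsv[...,0]<16)&(hsv[...,1]>190)
    fit(n+" trig",W[g&org&(Z>.113)&(Z<.13)])
    bat=big(g&(Z>.14)&(X<.5)); fit(n+" batt",W[bat])
E
```

```text
top trayfloor 1509 [ 543.1 -174.1] [ 43.7 204. ] 80.47 z nan
top trayrim 18 [ 503.4 -149.6] [ 4.5 20.2] 89.69 z 7.0
top lidtop 3023 [nan nan] [nan  0.] nan z nan
top handle 194 [551.8 309.7] [14.3 59.1] 77.84 z 120.6
top grip 674 [ 530.4 -398.2] [ 15.1 162.9] 60.78 z nan
top trig 105 [ 548.6 -336.6] [ 8.5 55.7] 85.88 z 120.4Traceback (most recent call last):
  File "<stdin>", line 22, in <module>
  File "<stdin>", line 9, in big
    return _wrapfunc(a, 'argmax', axis=axis, out=out, **kwds)
    return bound(*args, **kwds)
ValueError: attempt to get argmax of an empty sequence
```

```bash
python3 - <<'E'
from h import *
def fit(name,P):
    P=P[~np.isnan(P).any(1)]
    if len(P)<5: print(name,len(P)); return
    q=P[:,:2]*1000; r=cv2.minAreaRect(q.astype(np.float32)); m=q.mean(0); w,v=np.linalg.eigh(np.cov((q-m).T)); a=np.degrees(np.arctan2(v[1,1],v[0,1]))
    print(name,len(P),np.round(r[0],1),np.round(r[1],1),round(r[2],1),"pca",m.round(1),round((a+90)%180-90,1),"z",np.round(np.median(P[:,2])*1000,1))
for n in("top","side"):
    W=np.load(n+"W.npy"); I=np.load(n+"I.npy"); s=I.astype(int).sum(-1); hsv=cv2.cvtColor(I,cv2.COLOR_RGB2HSV)
    X,Y,Z=W[...,0],W[...,1],W[...,2]
    def big(m,k=3):
        m=cv2.morphologyEx(m.astype(np.uint8),cv2.MORPH_OPEN,np.ones((k,k)))
        c,l,st,_=cv2.connectedComponentsWithStats(m)
        return l==1+np.argmax(st[1:,4]) if c>1 else m>5
    box=(X>.36)&(X<.72)&(Y>-.45)&(Y<-.1)
    fit(n+" trayfloor",W[big(box&(s<280)&(hsv[...,1]<100)&(Z<.015)&(Y>-.23))])
    tray=box&(hsv[...,1]<80)&(Z>-.005)&(Z<.03)&(Y>-.23)&(Z>.004)
    fit(n+" trayall",W[big(tray)])
    fit(n+" board",W[big(box&(Z>.002)&(Z<.025))])
    lid=(X>.42)&(X<.7)&(Y>.18)&(Y<.44)
    red=((hsv[...,0]<8)|(hsv[...,0]>172))&(hsv[...,1]>150)
    fit(n+" lidtop",W[big(lid&(Z>.080))])
    fit(n+" handle",W[lid&(Z>.116)])
    g=(X>.35)&(X<.72)&(Y>-.48)&(Y<-.28)
    fit(n+" dusterz>.1",W[g&(Z>.1)])
    fit(n+" grip",W[big(g&(s<130)&(Z>.119)&(Z<.129),2)])
    fit(n+" batt",W[g&(Z>.13)&(X<.5)])
    fit(n+" motor",W[g&(Z>.123)&(X>.58)])
E
```

```text
top trayfloor 1899 [ 544.9 -181.9] [ 59.9 201.9] 88.0 pca [ 543.5 -181.9] -1.8 z 6.5
top trayall 2020 [ 546.  -182.8] [ 74.3 212.6] 87.8 pca [ 542.7 -183. ] -1.8 z 7.0
top board 8435 [ 531.  -278.7] [268.3 240.5] 88.1 pca [ 526.2 -259.1] 46.9 z 6.0
top lidtop 3416 [552.1 310.2] [ 82.3 220.1] 78.2 pca [549.8 308.7] -11.9 z 88.1
top handle 175 [551.9 310. ] [14.2 59.2] 78.5 pca [551.5 309.2] -11.8 z 120.8
top dusterz>.1 2609 [ 517.8 -355.7] [126.5 202.9] 88.5 pca [ 520.9 -365.1] 1.1 z 125.3
top grip 633 [ 530.  -400.7] [ 79.7 144.2] 86.9 pca [ 518.7 -379.3] -8.3 z 124.4
top batt 702 [ 438.6 -370.2] [73.7 45. ] 88.2 pca [ 438.  -369.4] 87.7 z 137.3
top motor 497 [ 598.2 -373.6] [32.3 93.8] 1.4 pca [ 598.2 -375.2] 89.0 z 128.0
side trayfloor 543 [ 546.4 -188.4] [ 43.9 192.4] 88.5 pca [ 543.4 -187.5] -1.9 z 6.6
side trayall 1396 [ 544.5 -187. ] [ 88.  212.8] 88.4 pca [ 540.9 -181.3] -2.1 z 7.8
side board 4112 [ 533.  -281.3] [278.2 247.6] 87.9 pca [ 524.5 -259.1] 87.1 z 6.3
side lidtop 5291 [551.6 310.9] [ 81. 222.] 77.9 pca [540.5 317.7] -11.4 z 88.1
side handle 267 [551.2 311.4] [14.3 59. ] 77.7 pca [549.5 312.8] -11.4 z 121.3
side dusterz>.1 1228 [ 515.1 -350.5] [127.3 200.7] 86.0 pca [ 511.2 -354.5] 1.9 z 121.5
side grip 155 [ 517.9 -365.3] [ 19.5 105.4] 87.4 pca [ 518.2 -364.2] -1.7 z 122.7
side batt 210 [ 436.3 -368.7] [78.8 42.8] 88.1 pca [ 435.6 -362.8] 85.1 z 137.2
side motor 142 [ 596.6 -372.6] [95.2 30.5] 89.8 pca [ 595.7 -369.4] 87.9 z 127.8
```

>>> arm_command --commands '[[[14,-23,4,0,0,0.0953,-1],[14,-23,4,0,0,0.0953,-1],[14,-23,4,0,0,0.0953,-1],[14,-24,4,0,0,0,-1],[14,-24,4,0,0,0,-1],[14,-24,4,0,0,0,-1],[14,-24,4,0,0,0,-1],[14,-24,4,0,0,0,-1],[14,-24,4,0,0,0,-1],[14,-24,4,0,0,0,-1]]]' --grip_force 25

```text
t: 1.83
ee_pos: [0.2745, -0.2591, 0.2237]
orientation: [[1.0, -0.0, 0.0], [-0.0, -1.0, -0.0], [0.0, 0.0, -1.0]]
wrist_force: [0.2, 0.6, -0.5]
width: 0.998
grasp_force: 0.0
```

```bash
cat >> h.py <<'E'
def st():
    s=env.get_state(); R=s["orientation"]
    print("t",round(s["t"],2),"p",(s["ee_pos"]*1000).round(1),"yaw",round(np.degrees(np.arctan2(R[1,0],R[0,0])),2),"tilt",np.degrees(R[:2,2]).round(2),"w",round(s["width"]*88,1),"g",round(s["grasp_force"],1),"F",s["wrist_force"].round(1))
RNG={"red":[(0,8),(172,180)],"yellow":[(20,33)],"green":[(60,92)],"blue":[(100,125)]}
def saws(lo=.025,cams=("top","side"),zmax=.09,zmin=.028):
    "saw tops per colour: position of the flat back's middle"
    for n in cams:
        im,d,K,T=cap(n); W=world(d,K,T); hsv=cv2.cvtColor(im,cv2.COLOR_RGB2HSV); X,Y,Z=np.moveaxis(W,-1,0)
        for c,rs in RNG.items():
            m=sum(((hsv[...,0]>=a)&(hsv[...,0]<=b)) for a,b in rs)>0
            m&=(hsv[...,1]>90)&(hsv[...,2]>40)&(Z>zmin)&(Z<zmax)&(X>.36)&(X<.8)&(Y<.42)&(Y>-.24)
            k,l,s,_=cv2.connectedComponentsWithStats(cv2.dilate(m.astype(np.uint8),np.ones((2,2))))
            for i in range(1,k):
                p=W[(l==i)&m]
                if 25<len(p)<400:
                    t=p[p[:,2]>np.percentile(p[:,2],90)-.005]
                    print(n,c,len(p),((t.min(0)+t.max(0))/2*1000)[:2].round(1),"z",round(np.median(t[:,2])*1000,1),"ext",(np.ptp(t,axis=0)[:2]*1000).round())
E
python3 -c "
from h import *
st(); saws()"
```

```text
t 1.83 p [ 274.5 -259.1  223.7] yaw -0.03 tilt [ 0.02 -0.03] w 87.8 g 0.0 F [ 0.2  0.6 -0.5]
top red 162 [441.3 -34.7] z 36.2 ext [36. 36.]
top yellow 173 [701.5 -91.6] z 35.7 ext [39. 37.]
top yellow 168 [564.7 -34.7] z 36.1 ext [37. 37.]
top green 128 [549.5  91.4] z 35.9 ext [38. 34.]
top blue 164 [439.1  85.1] z 35.8 ext [36. 34.]
side red 157 [440.3 -33.8] z 35.8 ext [38. 41.]
side yellow 123 [699.3 -88.3] z 35.3 ext [39. 38.]
side yellow 157 [563.6 -32. ] z 35.8 ext [37. 39.]
side green 139 [547.3  94.2] z 35.9 ext [37. 39.]
side blue 193 [438.1  86.4] z 35.9 ext [37. 41.]
```

>>> arm_command --commands '[[[18,-25,13,0,0,0,-1],[18,-25,13,0,0,0,-1],[18,-25,13,0,0,0,-1],[18,-25,13,0,0,0,-1],[18,-25,13,0,0,0,-1],[18,-25,13,0,0,0,-1],[18,-25,13,0,0,0,-1],[18,-25,13,0,0,0,-1],[22,-25,20,0,0,0,-1],[0,0,0,0,0,0,-1]]]'

```text
t: 2.77
ee_pos: [0.4413, -0.0324, 0.0969]
orientation: [[1.0, 0.003, -0.003], [0.003, -1.0, 0.002], [-0.003, -0.002, -1.0]]
wrist_force: [-0.7, -0.4, -0.2]
width: 0.996
grasp_force: 0.0
```

>>> arm_command --commands '[[[0,2,15,0,0,0,-1],[-0.5,0,20,0,0,0,-1],[0,0,15,0,0,0,-1],[0,0,5,0,0,0,-1],[0,0,0,0,0,0,-1],[0,0,0,0,0,0,1],[0,0,0,0,0,0,1],[0,0,0,0,0,0,1],[0,0,0,0,0,0,1],[0,0,0,0,0,0,1]]]'

```text
t: 3.6
ee_pos: [0.4398, -0.0374, 0.0452]
orientation: [[1.0, -0.0, 0.001], [-0.0, -1.0, -0.0], [0.001, 0.0, -1.0]]
wrist_force: [0.1, -0.8, 0.1]
width: 0.647
grasp_force: 0.0
```

```bash
python3 -c "
from h import *
st()"
```

```text
t 3.6 p [439.8 -37.4  45.2] yaw -0.0 tilt [ 0.05 -0.02] w 56.9 g 0.0 F [ 0.1 -0.8  0.1]
```

>>> arm_command --commands '[[[0,-3,3,0,0,0,1],[0,0,0,0,0,0,1],[0,0,0,0,0,0,1],[0,0,0,0,0,0,1],[0,0,0,0,0,0,1],[0,0,0,0,0,0,1],[0,0,-12,0,0,0,1],[0,0,-18,0,0,0,1],[0,0,-20,0,0,0,1],[0,0,0,0,0,0,1]]]'

```text
t: 4.43
ee_pos: [0.441, -0.0347, 0.0944]
orientation: [[1.0, -0.0, 0.005], [-0.0, -1.0, -0.002], [0.005, 0.002, -1.0]]
wrist_force: [0.3, 0.0, -0.3]
width: 0.444
grasp_force: 25.0
```

```bash
python3 -c "
from h import *
st(); saws()"
```

```text
t 4.43 p [441.  -34.7  94.4] yaw -0.0 tilt [ 0.28 -0.1 ] w 39.1 g 25.0 F [ 0.3  0.  -0.3]
top yellow 170 [701.3 -91.5] z 35.7 ext [39. 37.]
top yellow 172 [564.6 -34.7] z 35.9 ext [37. 37.]
top green 130 [549.4  91.4] z 36.0 ext [37. 34.]
top blue 127 [439.   87.8] z 36.2 ext [36. 29.]
side red 73 [426.3 -23.6] z 86.6 ext [ 9. 44.]
side yellow 124 [700.4 -89.9] z 35.7 ext [42. 37.]
side yellow 156 [563.1 -34.2] z 35.7 ext [38. 41.]
side green 142 [546.4  94.3] z 36.0 ext [38. 39.]
side blue 191 [438.1  87.1] z 35.7 ext [37. 39.]
```

>>> arm_command --commands '[[[5,24,0,0,0,0,1],[5,24,0,0,0,0,1],[5,24,0,0,0,0,1],[5,24,0,0,0,0,1],[5,24,0,0,0,0,1],[4,25,0,0,0,0,1],[0,0,0,0,0,0,1],[0,0,10,0,0,0,1],[0,0,0,0,0,0,1],[0,0,0,0,0,0,1]]]'

```text
t: 5.37
ee_pos: [0.4679, -0.1779, 0.0804]
orientation: [[1.0, 0.001, -0.003], [0.001, -1.0, 0.002], [-0.003, -0.002, -1.0]]
wrist_force: [0.6, 1.0, -0.5]
width: 0.444
grasp_force: 25.0
```

>>> arm_command --commands '[[[2,2,10,0,0,0,1],[0,0,12,0,0,0,1],[0,0,6,0,0,0,1],[0,0,3,0,0,0,1],[0,0,0,0,0,0,1],[0,0,0,0,0,0,1],[0,0,0,0,0,0,1],[0,0,0,0,0,0,-1],[0,0,0,0,0,0,-1],[0,0,0,0,0,0,-1]]]'

```text
t: 6.2
ee_pos: [0.4707, -0.1814, 0.051]
orientation: [[1.0, -0.0, 0.001], [-0.0, -1.0, -0.0], [0.001, 0.0, -1.0]]
wrist_force: [0.3, -0.7, -0.0]
width: 0.651
grasp_force: 0.0
```

>>> arm_command --commands '[[[0,0,-10,0,0,0,-1],[0,0,-20,0,0,0,-1],[0,0,-20,0,0,0,-1],[10,-16,0,0,0,0,-1],[19,-30,0,0,0,0,-1],[19,-30,0,0,0,0,-1],[19,-30,0,0,0,0,-1],[17,-26,0,0,0,0,-1],[9,-15,0,0,0,0,-1],[0,0,0,0,0,0,-1]]]'

```text
t: 7.03
ee_pos: [0.5648, -0.0316, 0.1015]
orientation: [[1.0, 0.003, 0.001], [0.003, -1.0, 0.0], [0.001, -0.0, -1.0]]
wrist_force: [-0.7, -0.6, -0.1]
width: 1.003
grasp_force: 0.0
```

```bash
python3 -c "
from h import *
st(); saws()"
```

```text
t 7.03 p [564.8 -31.6 101.5] yaw 0.2 tilt [0.08 0.01] w 88.3 g 0.0 F [-0.7 -0.6 -0.1]
top red 183 [ 473.4 -180.8] z 42.0 ext [38. 39.]
top yellow 130 [704.2 -91.5] z 36.0 ext [34. 37.]
top green 44 [549.4 101.3] z 36.1 ext [32. 14.]
side red 133 [ 471.6 -180.3] z 41.9 ext [36. 39.]
side yellow 101 [701.2 -89.4] z 35.8 ext [36. 40.]
side yellow 154 [563.4 -13.6] z 36.0 ext [37. 78.]
side green 136 [546.7  95.7] z 35.9 ext [36. 37.]
side blue 191 [437.7  87.2] z 35.7 ext [37. 40.]
```

>>> arm_command --commands '[[[0,1,15,0,0,0,-1],[0,0,20,0,0,0,-1],[0,0,16,0,0,0,-1],[0,0,8,0,0,0,-1],[0,0,0,0,0,0,1],[0,0,0,0,0,0,1],[0,0,0,0,0,0,1],[0,0,0,0,0,0,1],[0,0,0,0,0,0,1],[0,0,0,0,0,0,1]]]'

```text
t: 7.97
ee_pos: [0.5638, -0.0353, 0.0423]
orientation: [[1.0, -0.0, 0.001], [-0.0, -1.0, -0.0], [0.001, 0.0, -1.0]]
wrist_force: [-0.5, -0.6, -1.0]
width: 0.571
grasp_force: 0.0
```

>>> arm_command --commands '[[[0,0,0,0,0,0,1],[0,0,0,0,0,0,1],[0,0,0,0,0,0,1],[0,0,0,0,0,0,1],[0,0,0,0,0,0,1],[0,0,-12,0,0,0,1],[0,0,-18,0,0,0,1],[0,0,-20,0,0,0,1],[0,0,0,0,0,0,1],[0,0,0,0,0,0,1]]]'

```text
t: 8.8
ee_pos: [0.5639, -0.0353, 0.0925]
orientation: [[1.0, -0.0, 0.002], [-0.0, -1.0, -0.001], [0.002, 0.001, -1.0]]
wrist_force: [0.3, 0.4, -1.9]
width: 0.444
grasp_force: 25.0
```

>>> arm_command --commands '[[[5,13,0,0,0,0,1],[9,25,0,0,0,0,1],[10,25,0,0,0,0,1],[10,25,0,0,0,0,1],[9,25,0,0,0,0,1],[9,24,0,0,0,0,1],[4,12,0,0,0,0,1],[0,0,10,0,0,0,1],[0,0,0,0,0,0,1],[0,0,0,0,0,0,1]]]'

```text
t: 9.63
ee_pos: [0.6186, -0.1834, 0.0798]
orientation: [[1.0, 0.0, -0.003], [0.0, -1.0, 0.002], [-0.003, -0.002, -1.0]]
wrist_force: [0.2, 0.6, -1.9]
width: 0.449
grasp_force: 25.0
```

>>> arm_command --commands '[[[1,1,10,0,0,0,1],[0,0,12,0,0,0,1],[0,0,6,0,0,0,1],[0,0,3,0,0,0,1],[0,0,0,0,0,0,1],[0,0,0,0,0,0,1],[0,0,0,0,0,0,-1],[0,0,0,0,0,0,-1],[0,0,0,0,0,0,-1],[0,0,0,0,0,0,-1]]]'

```text
t: 10.47
ee_pos: [0.6208, -0.1853, 0.0511]
orientation: [[1.0, -0.0, 0.001], [-0.0, -1.0, -0.0], [0.001, 0.0, -1.0]]
wrist_force: [-1.1, 0.0, -0.7]
width: 0.724
grasp_force: 0.0
```

>>> arm_command --commands '[[[0,0,-10,0,0,0,-1],[0,0,-20,0,0,0,-1],[0,0,-20,0,0,0,-1],[-4,16,0,0,0,0,-1],[-9,-35,0,0,0,0,-1],[-10,-35,0,0,0,0,-1],[-10,-35,0,0,0,0,-1],[-10,-35,0,0,0,0,-1],[-10,-35,0,0,0,0,-1],[-10,-35,0,0,0,0,-1]]]'

```text
t: 11.3
ee_pos: [0.5571, 0.0102, 0.1018]
orientation: [[1.0, -0.0, 0.001], [-0.0, -1.0, -0.0], [0.001, 0.0, -1.0]]
wrist_force: [0.4, -0.0, 0.4]
width: 1.0
grasp_force: 0.0
```

```bash
python3 -c "
from h import *
st(); saws()"
```

```text
t 11.3 p [557.1  10.2 101.8] yaw -0.02 tilt [ 0.07 -0.01] w 88.0 g 0.0 F [ 0.4 -0.   0.4]
top red 180 [ 473.5 -180.6] z 42.1 ext [38. 38.]
top yellow 166 [701.  -91.5] z 35.6 ext [39. 37.]
top yellow 184 [ 621.5 -184.5] z 41.7 ext [38. 37.]
side red 134 [ 472.2 -178.1] z 41.9 ext [37. 38.]
side yellow 36 [709.2 -92. ] z 35.7 ext [22. 37.]
side green 134 [547.6  94.1] z 35.8 ext [36. 37.]
side blue 186 [437.9  86.5] z 35.9 ext [37. 40.]
```

>>> arm_command --commands '[[[-3,-28,0,0,0,0,-1],[-3,-28,0,0,0,0,-1],[-2,-19,0,0,0,0,-1],[-1,-8,0,0,0,0,-1],[0,0,0,0,0,0,-1],[0,0,15,0,0,0,-1],[0,0,20,0,0,0,-1],[0,0,16,0,0,0,-1],[0,0,8,0,0,0,-1],[0,0,0,0,0,0,-1]]]'

```text
t: 12.23
ee_pos: [0.5483, 0.0905, 0.0404]
orientation: [[1.0, -0.001, -0.003], [-0.001, -1.0, -0.0], [-0.003, 0.0, -1.0]]
wrist_force: [0.2, -0.4, 0.3]
width: 1.0
grasp_force: 0.0
```

>>> arm_command --commands '[[[0,0,0,0,0,0,1],[0,0,0,0,0,0,1],[0,0,0,0,0,0,1],[0,0,0,0,0,0,1],[0,0,0,0,0,0,1],[0,0,0,0,0,0,1],[0,0,0,0,0,0,1],[0,0,0,0,0,0,1],[0,0,0,0,0,0,1],[0,0,0,0,0,0,1]]]'

```text
t: 13.07
ee_pos: [0.5487, 0.0917, 0.0418]
orientation: [[1.0, 0.0, 0.0], [0.0, -1.0, -0.0], [0.0, 0.0, -1.0]]
wrist_force: [-0.4, 0.4, 1.3]
width: 0.447
grasp_force: 25.0
```

>>> arm_command --commands '[[[0,0,-12,0,0,0,1],[0,0,-18,0,0,0,1],[0,0,-20,0,0,0,1],[1,15,0,0,0,0,1],[2,28,0,0,0,0,1],[2,28,0,0,0,0,1],[2,28,0,0,0,0,1],[2,28,0,0,0,0,1],[2,28,0,0,0,0,1],[2,28,0,0,0,0,1]]]'

```text
t: 13.9
ee_pos: [0.5616, -0.0927, 0.0925]
orientation: [[1.0, -0.0, 0.0], [-0.0, -1.0, -0.0], [0.0, 0.0, -1.0]]
wrist_force: [-0.1, -0.0, -1.1]
width: 0.446
grasp_force: 25.0
```

>>> arm_command --commands '[[[2,28,0,0,0,0,1],[2,28,0,0,0,0,1],[2,24,0,0,0,0,1],[2,12,0,0,0,0,1],[0,0,0,0,0,0,1],[0,0,10,0,0,0,1],[0,0,0,0,0,0,1],[0,0,0,0,0,0,1],[0,0,0,0,0,0,1],[0,0,0,0,0,0,1]]]'

```text
t: 14.73
ee_pos: [0.5698, -0.1825, 0.0819]
orientation: [[1.0, 0.001, 0.0], [0.001, -1.0, -0.0], [0.0, 0.0, -1.0]]
wrist_force: [0.4, -0.2, -0.7]
width: 0.449
grasp_force: 25.0
```

>>> arm_command --commands '[[[1,1,10,0,0,0,1],[0,0,13,0,0,0,1],[0,0,6,0,0,0,1],[0,0,3.5,0,0,0,1],[0,0,0,0,0,0,1],[0,0,0,0,0,0,1],[0,0,0,0,0,0,-1],[0,0,0,0,0,0,-1],[0,0,0,0,0,0,-1],[0,0,0,0,0,0,-1]]]'

```text
t: 15.57
ee_pos: [0.5707, -0.1844, 0.0495]
orientation: [[1.0, -0.0, 0.0], [-0.0, -1.0, -0.0], [0.0, 0.0, -1.0]]
wrist_force: [-0.2, 0.2, 0.2]
width: 0.726
grasp_force: 0.0
```

>>> arm_command --commands '[[[0,0,-10,0,0,0,-1],[0,0,-20,0,0,0,-1],[0,0,-20,0,0,0,-1],[-14,-28,0,0,0,0,-1],[-14,-28,0,0,0,0,-1],[-14,-28,0,0,0,0,-1],[-14,-28,0,0,0,0,-1],[-14,-28,0,0,0,0,-1],[-14,-28,0,0,0,0,-1],[-14,-28,0,0,0,0,-1]]]'

```text
t: 16.4
ee_pos: [0.472, 0.0129, 0.1001]
orientation: [[1.0, -0.0, 0.001], [-0.0, -1.0, -0.0], [0.001, 0.0, -1.0]]
wrist_force: [0.7, -0.3, 1.2]
width: 0.997
grasp_force: 0.0
```

```bash
python3 -c "
from h import *
st(); saws()"
```

```text
t 16.4 p [472.   12.9 100.1] yaw -0.02 tilt [ 0.07 -0.01] w 87.7 g 0.0 F [ 0.7 -0.3  1.2]
top red 184 [ 473.6 -180.2] z 42.1 ext [39. 39.]
top yellow 168 [701.4 -91.5] z 35.8 ext [39. 37.]
top yellow 183 [ 621.4 -184.4] z 41.5 ext [38. 37.]
top green 163 [ 571.6 -183.5] z 41.8 ext [37. 39.]
side red 121 [ 471.2 -179.5] z 41.9 ext [36. 40.]
side yellow 132 [ 621.9 -186. ] z 41.7 ext [41. 42.]
side yellow 126 [700.2 -89. ] z 35.6 ext [40. 38.]
side blue 187 [438.   86.5] z 36.1 ext [38. 39.]
```

>>> arm_command --commands '[[[-12,-27,0,0,0,0,-1],[-12,-27,0,0,0,0,-1],[-6,-14,0,0,0,0,-1],[-3,-6,0,0,0,0,-1],[0,0,0,0,0,0,-1],[0,0,15,0,0,0,-1],[0,0,20,0,0,0,-1],[0,0,15,0,0,0,-1],[0,0,8,0,0,0,-1],[0,0,0,0,0,0,-1]]]'

```text
t: 17.33
ee_pos: [0.4396, 0.0848, 0.0402]
orientation: [[1.0, -0.001, -0.002], [-0.001, -1.0, 0.0], [-0.002, -0.0, -1.0]]
wrist_force: [-0.1, 0.5, 0.0]
width: 0.997
grasp_force: 0.0
```

>>> arm_command --commands '[[[0,0,0,0,0,0,1],[0,0,0,0,0,0,1],[0,0,0,0,0,0,1],[0,0,0,0,0,0,1],[0,0,0,0,0,0,1],[0,0,0,0,0,0,1],[0,0,0,0,0,0,1],[0,0,0,0,0,0,1],[0,0,0,0,0,0,1],[0,0,0,0,0,0,1]]]'

```text
t: 18.17
ee_pos: [0.4397, 0.0857, 0.0413]
orientation: [[1.0, -0.0, 0.0], [-0.0, -1.0, -0.0], [0.0, 0.0, -1.0]]
wrist_force: [0.4, -0.3, 2.3]
width: 0.445
grasp_force: 25.0
```

>>> arm_command --commands '[[[0,0,-12,0,0,0,1],[0,0,-18,0,0,0,1],[0,0,-20,0,0,0,1],[5,15,0,0,0,0,1],[9,28,0,0,0,0,1],[9,28,0,0,0,0,1],[9,28,0,0,0,0,1],[9,28,0,0,0,0,1],[9,28,0,0,0,0,1],[9,28,0,0,0,0,1]]]'

```text
t: 19.0
ee_pos: [0.4987, -0.0987, 0.091]
orientation: [[1.0, -0.0, -0.001], [-0.0, -1.0, 0.0], [-0.001, -0.0, -1.0]]
wrist_force: [0.1, 0.5, -0.7]
width: 0.444
grasp_force: 25.0
```

>>> arm_command --commands '[[[8,28,0,0,0,0,1],[8,28,0,0,0,0,1],[6,18,0,0,0,0,1],[2,10,0,0,0,0,1],[0,0,0,0,0,0,1],[0,0,10,0,0,0,1],[0,0,0,0,0,0,1],[0,0,0,0,0,0,1],[0,0,0,0,0,0,1],[0,0,0,0,0,0,1]]]'

```text
t: 19.83
ee_pos: [0.5227, -0.1807, 0.0814]
orientation: [[1.0, 0.001, 0.0], [0.001, -1.0, -0.0], [0.0, 0.0, -1.0]]
wrist_force: [0.1, -0.4, -0.3]
width: 0.444
grasp_force: 25.0
```

Lower, release, then rise well clear and measure the duster again.

>>> arm_command --commands '[[[0,1,10,0,0,0,1],[0,0,13,0,0,0,1],[0,0,6,0,0,0,1],[0,0,3.5,0,0,0,1],[0,0,0,0,0,0,1],[0,0,0,0,0,0,1],[0,0,0,0,0,0,-1],[0,0,0,0,0,0,-1],[0,0,0,0,0,0,-1],[0,0,0,0,0,0,-1]]]'

```text
t: 20.67
ee_pos: [0.5228, -0.1824, 0.049]
orientation: [[1.0, -0.0, 0.001], [-0.0, -1.0, -0.0], [0.001, 0.0, -1.0]]
wrist_force: [-0.5, 0.1, -0.2]
width: 0.724
grasp_force: 0.0
```

>>> arm_command --commands '[[[0,0,-10,0,0,0,-1],[0,0,-20,0,0,0,-1],[0,0,-25,0,0,0,-1],[0,0,-30,0,0,0,-1],[0,0,-30,0,0,0,-1],[0,0,-20,0,0,0,-1],[0,0,-15,0,0,0,-1],[0,0,0,0,0,0,-1],[0,0,0,0,0,0,-1],[0,0,0,0,0,0,-1]]]'

```text
t: 21.5
ee_pos: [0.5222, -0.182, 0.1978]
orientation: [[1.0, -0.0, -0.001], [-0.0, -1.0, 0.001], [-0.001, -0.001, -1.0]]
wrist_force: [-0.3, -0.3, -0.3]
width: 1.004
grasp_force: 0.0
```

```bash
python3 - <<'E'
from h import *
st(); saws()
R=np.array([[np.cos(.0332),np.sin(.0332)],[-np.sin(.0332),np.cos(.0332)]])  # columns tray axes, yaw -1.9deg
for n in("top","side"):
    W=np.load(n+"W.npy"); I=np.load(n+"I.npy"); hsv=cv2.cvtColor(I,cv2.COLOR_RGB2HSV); s=I.astype(int).sum(-1)
    p=W.reshape(-1,3); L=(p[:,:2]-[.545,-.1825])@R*1000; z=p[:,2]*1000
    h=hsv.reshape(-1,3); s=s.ravel()
    for x0 in(-45,-25,-10,5):
        k=(abs(L[:,0]-x0)<8)&(z>105)&(z<135)&(L[:,1]<-120)&(L[:,1]>-260)
        o=k&(h[:,1]>190)&(h[:,0]>5)&(h[:,0]<16)&(z>117); g=k&(s<140)&(z>119)
        f=lambda m:(np.percentile(L[m,1],[2,98]).round(1),round(np.median(z[m]),1)) if m.sum()>3 else None
        print(n,x0,"orange",f(o),"grip",f(g))
    k=(z>131)&(L[:,1]<-120)&(L[:,1]>-280)&(abs(L[:,0])<180)
    b=k&(L[:,0]<-50); print("batt x",np.percentile(L[b,0],[1,99]).round(1),"y",np.percentile(L[b,1],[1,99]).round(1))
    m=(z>118)&(L[:,1]<-120)&(L[:,1]>-280)&(h[:,0]>50)&(h[:,0]<75)&(h[:,1]>150)&(L[:,0]>0)&(L[:,0]<180)
    if m.sum()>5: print("motor x",np.percentile(L[m,0],[1,99]).round(1),"y",np.percentile(L[m,1],[1,99]).round(1))
    o=(h[:,1]>190)&(h[:,0]>5)&(h[:,0]<16)&(z>105)&(z<135)&(L[:,1]<-120)&(L[:,1]>-260)&(abs(L[:,0])<100)
    print("orange x",np.percentile(L[o,0],[2,98]).round(1))
E
```

```text
t 21.5 p [ 522.2 -182.   197.8] yaw -0.01 tilt [-0.07  0.05] w 88.4 g 0.0 F [-0.3 -0.3 -0.3]
top yellow 167 [701.2 -91.5] z 35.9 ext [39. 37.]
side red 131 [ 471.6 -178.5] z 41.7 ext [36. 41.]
side yellow 136 [ 620.4 -184.2] z 41.9 ext [38. 42.]
side yellow 120 [699.4 -91.1] z 35.6 ext [41. 39.]
side green 90 [ 568.9 -179. ] z 41.5 ext [34. 33.]
side blue 122 [ 520.5 -177.2] z 41.8 ext [36. 36.]
top -45 orange None grip (array([-206.2, -178.2]), np.float64(124.3))
top -25 orange None grip (array([-205.6, -179.1]), np.float64(124.0))
top -10 orange (array([-157.1, -150.4]), np.float64(120.3)) grip (array([-204.4, -178.9]), np.float64(124.5))
top 5 orange (array([-157.1, -150.2]), np.float64(120.9)) grip (array([-203.4, -178.3]), np.float64(124.4))
batt x [-122.1  -78.6] y [-226.8 -155.7]
motor x [42.  75.7] y [-235.1 -154.6]
orange x [-19.1  35.6]
side -45 orange None grip (array([-196.5, -173.9]), np.float64(123.5))
side -25 orange (array([-157.6, -148.1]), np.float64(119.9)) grip (array([-197.6, -177.9]), np.float64(124.0))
side -10 orange (array([-155.8, -151. ]), np.float64(120.9)) grip (array([-196.7, -177.5]), np.float64(124.1))
side 5 orange (array([-157.8, -149.7]), np.float64(120.6)) grip (array([-195.7, -178.4]), np.float64(123.5))
batt x [-123.6  -81.4] y [-225.6 -153.3]
motor x [36.7 67.9] y [-223.7 -148.5]
orange x [-19.9  35.5]
```

>>> arm_command --commands '[[[1,14,0,0,0,0.033,-1],[2,25,0,0,0,0,-1],[2,27,0,0,0,0,-1],[2,27,0,0,0,0,-1],[2,27,0,0,0,0,-1],[2,27,0,0,0,0,-1],[2,25,0,0,0,0,-1],[2,13,0,0,0,0,-1],[0,0,0,0,0,0,-1],[0,0,0,0,0,0,-1]]]' --grip_force 30

```text
t: 22.43
ee_pos: [0.5315, -0.3682, 0.1977]
orientation: [[0.999, -0.035, -0.001], [-0.035, -0.999, 0.001], [-0.001, -0.001, -1.0]]
wrist_force: [0.2, 1.1, 0.1]
width: 0.999
grasp_force: 0.0
```

```bash
python3 - <<'E'
from h import *
st(); saws(cams=("top",)); im,d,_,_=cap("side"); save("sq.png",im[60:240,200:400],4)
E
```

```text
t 22.43 p [ 531.5 -368.2  197.7] yaw -2.01 tilt [-0.06  0.06] w 87.9 g 0.0 F [0.2 1.1 0.1]
top red 182 [ 473.6 -180.5] z 41.9 ext [38. 39.]
top yellow 168 [701.3 -91.5] z 35.7 ext [39. 37.]
top yellow 185 [ 621.7 -184.5] z 42.2 ext [38. 37.]
top green 162 [ 572.  -183.4] z 41.7 ext [38. 39.]
top blue 184 [ 522.8 -180.9] z 41.6 ext [37. 39.]
```

View pics/sq.png

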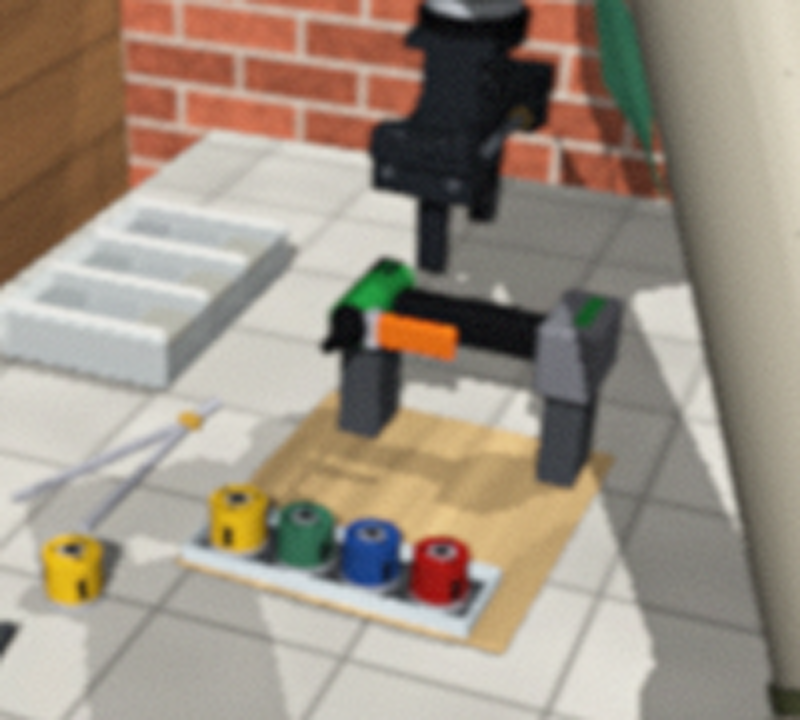

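All four saws (crop pixels (238,518), (305,535), (371,552) and (440,570)) stand in the tray, and the gripper is over the grip and trigger. Go down and squeeze.

>>> arm_command --commands '[[[6,0,10,0,0,0,-1],[0,0,18,0,0,0,-1],[0,0,20,0,0,0,-1],[0,0,20,0,0,0,-1],[0,0,14,0,0,0,-1],[0,0,0,0,0,0,-1],[0,0,0,0,0,0,-1],[0,0,0,0,0,0,-1],[0,0,0,0,0,0,-1],[0,0,0,0,0,0,-1]]]'

```text
t: 23.37
ee_pos: [0.5383, -0.368, 0.1178]
orientation: [[0.999, -0.033, 0.001], [-0.033, -0.999, -0.001], [0.001, 0.001, -1.0]]
wrist_force: [0.9, -0.1, -0.9]
width: 1.001
grasp_force: 0.0
```

>>> arm_command --commands '[[[0,0,0,0,0,0,1],[0,0,0,0,0,0,1],[0,0,0,0,0,0,1],[0,0,0,0,0,0,1],[0,0,0,0,0,0,1],[0,0,0,0,0,0,1],[0,0,0,0,0,0,1],[0,0,0,0,0,0,1],[0,0,0,0,0,0,1],[0,0,0,0,0,0,1]]]'

```text
t: 24.2
ee_pos: [0.538, -0.3679, 0.1166]
orientation: [[0.999, -0.033, 0.0], [-0.033, -0.999, -0.0], [0.0, 0.0, -1.0]]
wrist_force: [2.7, -1.5, -2.5]
width: 0.5
grasp_force: 28.7
```

>>> arm_command --commands '[[[0,0,0,0,0,0,1],[0,0,0,0,0,0,1],[0,0,0,0,0,0,1],[0,0,0,0,0,0,1],[0,0,0,0,0,0,1],[0,0,0,0,0,0,1],[0,0,0,0,0,0,1],[0,0,0,0,0,0,1],[0,0,0,0,0,0,1],[0,0,0,0,0,0,1]]]'

```text
t: 25.03
ee_pos: [0.538, -0.3679, 0.1166]
orientation: [[0.999, -0.033, 0.0], [-0.033, -0.999, -0.0], [0.0, 0.0, -1.0]]
wrist_force: [4.9, -1.9, -5.9]
width: 0.501
grasp_force: 28.6
```

```bash
python3 - <<'E'
from h import *
st(); im,d,_,_=cap("side"); save("sq2.png",im[80:200,240:360],5)
E
```

```text
t 25.03 p [ 538.  -367.9  116.6] yaw -1.9 tilt [ 0.01 -0.01] w 44.1 g 28.6 F [ 4.9 -1.9 -5.9]
```

View pics/sq2.png

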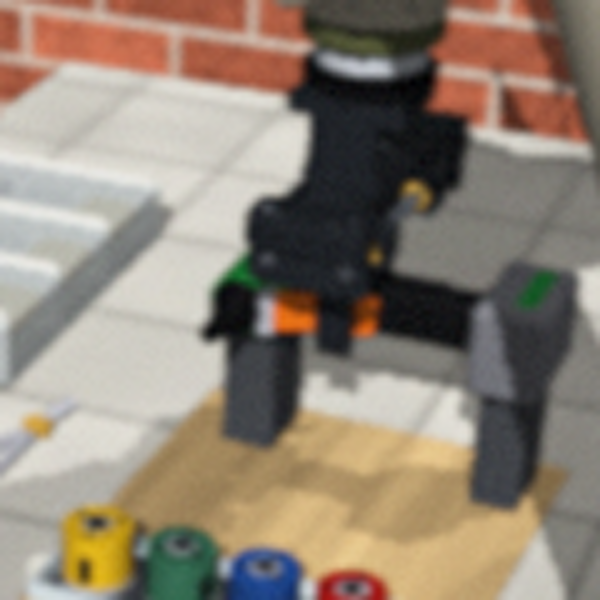

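The front finger has the orange trigger pressed in against the grip. The width is steady at 44 mm under 28 N, so it is at its stop. Held for about 1.1 s, so release.

>>> arm_command --commands '[[[0,0,0,0,0,0,-1],[0,0,0,0,0,0,-1],[0,0,0,0,0,0,-1],[0,0,0,0,0,0,-1],[0,0,0,0,0,0,-1],[0,0,0,0,0,0,-1],[0,0,0,0,0,0,-1],[0,0,0,0,0,0,-1],[0,0,-15,0,0,0,-1],[0,0,-25,0,0,0,-1]]]'

```text
t: 25.92
ee_pos: [0.537, -0.3673, 0.1547]
orientation: [[0.999, -0.033, -0.004], [-0.033, -0.999, 0.004], [-0.004, -0.003, -1.0]]
wrist_force: [-0.3, 0.2, -0.6]
width: 0.998
grasp_force: 0.0
```

>>> arm_command --commands '[[[0,0,-30,0,0,0,-1],[0,0,-30,0,0,0,-1],[0,0,-30,0,0,0,-1],[0,0,-20,0,0,0,-1],[-3,-20,0,0,0,0,-1],[-3,-30,0,0,0,0,-1],[-3,-30,0,0,0,0,-1],[-3,-30,0,0,0,0,-1],[-3,-30,0,0,0,0,-1],[0,0,0,0,0,0,-1]]]'

```text
t: 26.75
ee_pos: [0.5275, -0.2232, 0.2675]
orientation: [[1.0, -0.029, 0.0], [-0.029, -1.0, 0.001], [0.0, -0.001, -1.0]]
wrist_force: [0.0, -0.2, 0.4]
width: 0.999
grasp_force: 0.0
```

```bash
python3 - <<'E'
from h import *
st(); im,d,K,T=cap("side"); W=world(d,K,T); hsv=cv2.cvtColor(im,cv2.COLOR_RGB2HSV)
R=np.array([[np.cos(.0332),np.sin(.0332)],[-np.sin(.0332),np.cos(.0332)]])
L=(W[...,:2]-[.545,-.1825])@R*1000; z=W[...,2]*1000
for x0 in(-15,-5,5,15,25):
    o=(hsv[...,1]>190)&(hsv[...,0]>5)&(hsv[...,0]<16)&(z>117)&(z<130)&(L[...,1]<-120)&(abs(L[...,0]-x0)<5)
    if o.sum()>2: print(x0,np.percentile(L[o][:,1],[2,98]).round(1))
saws()
W0=np.load("sideW.npy"); print("lid ok:", np.nanmedian(np.abs(W[275:391,116:242,2]-W0[275:391,116:242,2])))
E
```

```text
t 26.75 p [ 527.5 -223.2  267.5] yaw -1.69 tilt [0.02 0.04] w 87.9 g 0.0 F [ 0.  -0.2  0.4]
-15 [-155.5 -149. ]
-5 [-157.8 -148.9]
5 [-154.2 -150.7]
15 [-154.1 -149.4]
25 [-154.1 -150.1]
top yellow 167 [701.5 -91.4] z 36.1 ext [40. 37.]
top yellow 81 [ 622.1 -172.2] z 42.1 ext [35. 13.]
top green 66 [ 571.6 -170. ] z 42.0 ext [33. 13.]
top blue 63 [ 523.1 -171.3] z 41.7 ext [37. 19.]
side red 134 [ 471.7 -179.4] z 41.6 ext [37. 39.]
side yellow 140 [ 621.  -183.2] z 41.7 ext [39. 40.]
side yellow 121 [699.1 -89.3] z 35.4 ext [39. 41.]
side green 94 [ 568.3 -179.1] z 41.3 ext [35. 36.]
side blue 124 [ 520.5 -178.7] z 41.4 ext [38. 35.]
lid ok: 0.0009467390271420406
```

>>> arm_command --commands '[[[0,-18,0,0,0,0,-1],[0,-30,0,0,0,0,-1],[0,-30,0,0,0,0,-1],[1,-30,0,0,0,0,-1],[1,-30,0,0,0,0,-1],[1,-30,0,0,0,0,-1],[1,-30,0,0,0,0,-1],[1,-30,0,0,0,0,-1],[1,-30,0,0,0,0,-1],[1,-30,0,0,0,0,-1]]]' --grip_force 50

```text
t: 27.73
ee_pos: [0.5447, 0.0604, 0.2666]
orientation: [[0.999, -0.035, -0.0], [-0.035, -0.999, -0.0], [0.0, 0.0, -1.0]]
wrist_force: [0.5, 1.1, 0.1]
width: 0.999
grasp_force: 0.0
```

>>> arm_command --commands '[[[0,-30,0,0,0,0,-1],[0,-30,0,0,0,0,-1],[0,-30,0,0,0,0,-1],[0,-30,0,0,0,0,-1],[0,-30,0,0,0,0,-1],[0,-30,0,0,0,0,-1],[0,-30,0,0,0,0,-1],[0,-20,0,0,0,0.088,-1],[0,-12,0,0,0,0.088,-1],[0,0,0,0,0,0,-1]]]'

```text
t: 28.57
ee_pos: [0.5539, 0.303, 0.2659]
orientation: [[0.978, -0.21, -0.0], [-0.21, -0.978, 0.0], [-0.0, 0.0, -1.0]]
wrist_force: [0.1, 0.2, -0.9]
width: 0.996
grasp_force: 0.0
```

```bash
python3 -c "
from h import *
st()"
```

```text
t 28.57 p [553.9 303.  265.9] yaw -12.1 tilt [-0.02  0.  ] w 87.6 g 0.0 F [ 0.1  0.2 -0.9]
```

>>> arm_command --commands '[[[-4,-7,0,0,0,-0.005,-1],[0,0,20,0,0,0,-1],[0,0,25,0,0,0,-1],[0,0,25,0,0,0,-1],[0,0,25,0,0,0,-1],[0,0,20,0,0,0,-1],[0,0,12,0,0,0,-1],[0,0,0,0,0,0,-1],[0,0,0,0,0,0,-1],[0,0,0,0,0,0,-1]]]'

```text
t: 29.4
ee_pos: [0.5515, 0.3096, 0.1413]
orientation: [[0.979, -0.202, 0.002], [-0.202, -0.979, 0.001], [0.002, -0.001, -1.0]]
wrist_force: [-0.7, -0.0, 0.1]
width: 1.005
grasp_force: 0.0
```

```bash
python3 -c "
from h import *
st(); im,d,_,_=cap('side'); save('lid.png',im[200:400,90:290],3)"
```

```text
t 29.4 p [551.5 309.6 141.3] yaw -11.68 tilt [0.14 0.05] w 88.4 g 0.0 F [-0.7 -0.   0.1]
```

View pics/lid.png

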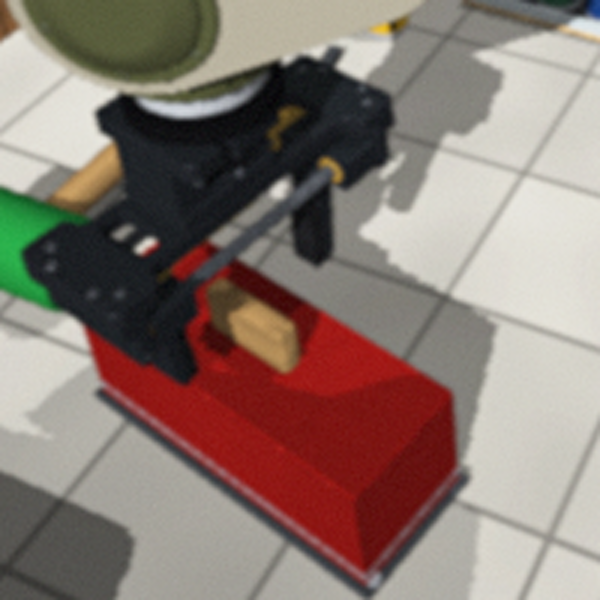

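The fingers (crop pixels (175,350) and (312,235)) straddle the handle. Go down the last 24 mm and grip.

>>> arm_command --commands '[[[0,0,10,0,0,0,-1],[0,0,10,0,0,0,-1],[0,0,4,0,0,0,-1],[0,0,0,0,0,0,-1],[0,0,0,0,0,0,1],[0,0,0,0,0,0,1],[0,0,0,0,0,0,1],[0,0,0,0,0,0,1],[0,0,0,0,0,0,1],[0,0,0,0,0,0,1]]]'

```text
t: 30.28
ee_pos: [0.5508, 0.3097, 0.1159]
orientation: [[0.979, -0.203, 0.0], [-0.203, -0.979, 0.0], [0.0, -0.0, -1.0]]
wrist_force: [-0.8, -0.3, -0.9]
width: 0.571
grasp_force: 0.0
```

>>> arm_command --commands '[[[0,0,0,0,0,0,1],[0,0,0,0,0,0,1],[0,0,0,0,0,0,1],[0,0,0,0,0,0,1],[0,0,0,0,0,0,1],[0,0,0,0,0,0,1],[0,0,0,0,0,0,1],[0,0,0,0,0,0,1],[0,0,0,0,0,0,1],[0,0,0,0,0,0,1]]]'

```text
t: 31.12
ee_pos: [0.5507, 0.3097, 0.1158]
orientation: [[0.979, -0.203, 0.0], [-0.203, -0.979, 0.0], [0.0, -0.0, -1.0]]
wrist_force: [-0.4, 0.9, 0.0]
width: 0.153
grasp_force: 50.0
```

```bash
python3 -c "
from h import *
st()"
```

```text
t 31.12 p [550.7 309.7 115.8] yaw -11.7 tilt [0.01 0.01] w 13.4 g 50.0 F [-0.4  0.9  0. ]
```

Gripped at 13.4 mm and 50 N, with no side force. Now draw it up slowly.

>>> arm_command --commands '[[[0,0,-3,0,0,0,1],[0,0,-5,0,0,0,1],[0,0,-6,0,0,0,1],[0,0,-7,0,0,0,1],[0,0,-7,0,0,0,1],[0,0,-7,0,0,0,1],[0,0,-7,0,0,0,1],[0,0,-7,0,0,0,1],[0,0,-7,0,0,0,1],[0,0,-7,0,0,0,1]]]'

```text
t: 31.95
ee_pos: [0.5508, 0.3097, 0.1799]
orientation: [[0.979, -0.203, 0.001], [-0.203, -0.979, 0.0], [0.001, -0.0, -1.0]]
wrist_force: [1.0, 0.6, -2.8]
width: 0.153
grasp_force: 50.0
```

>>> arm_command --commands '[[[0,0,-10,0,0,0,1],[0,0,-10,0,0,0,1],[0,0,-10,0,0,0,1],[0,0,-10,0,0,0,1],[0,0,-10,0,0,0,1],[0,0,-10,0,0,0,1],[0,0,0,0,0,0,1],[0,0,0,0,0,0,1],[0,0,0,0,0,0,1],[0,0,0,0,0,0,1]]]'

```text
t: 32.78
ee_pos: [0.5505, 0.3096, 0.238]
orientation: [[0.979, -0.203, -0.001], [-0.203, -0.979, -0.0], [-0.001, 0.001, -1.0]]
wrist_force: [0.8, 0.2, -2.7]
width: 0.154
grasp_force: 50.0
```

```bash
python3 -c "
from h import *
st(); saws(); im,d,_,_=cap('side'); save('lid2.png',im[150:400,90:340],2.4)"
```

```text
t 32.78 p [550.5 309.6 238. ] yaw -11.69 tilt [-0.07 -0.03] w 13.5 g 50.0 F [ 0.8  0.2 -2.7]
top red 183 [ 473.5 -180.6] z 41.9 ext [38. 39.]
top yellow 167 [701.5 -91.6] z 35.7 ext [39. 37.]
top yellow 184 [ 621.6 -184.5] z 41.8 ext [38. 37.]
top green 160 [ 571.7 -183.3] z 42.0 ext [38. 39.]
top blue 183 [ 522.7 -181. ] z 42.4 ext [37. 39.]
side red 134 [ 471.6 -178. ] z 41.6 ext [36. 36.]
side red 128 [567.4 305.6] z 36.7 ext [163.  34.]
side yellow 140 [ 621.2 -184. ] z 41.5 ext [38. 38.]
side yellow 81 [696.9 -90.9] z 35.8 ext [34. 36.]
side green 93 [ 569.4 -179.9] z 41.1 ext [37. 35.]
side blue 123 [ 520.4 -178.2] z 41.6 ext [36. 36.]
```

View pics/lid2.png

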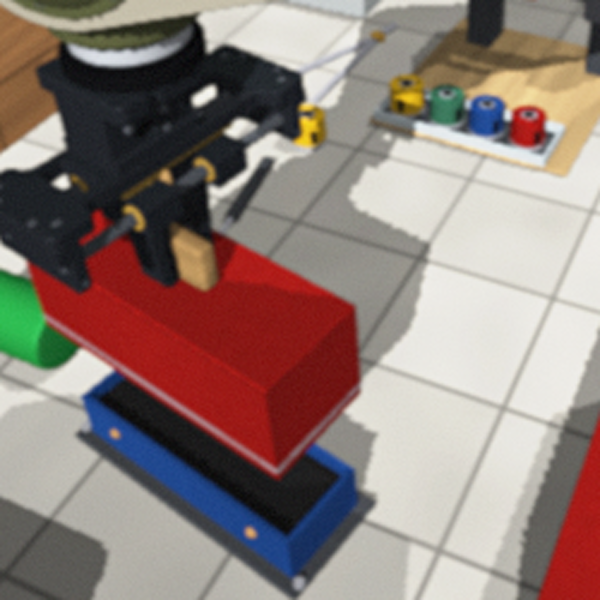

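The lid hangs level above the open blue tin (crop pixel (220,460)). Carry it to the free bench at about (430,40).

>>> arm_command --commands '[[[-3,12,0,0,0,0,1],[-5,24,0,0,0,0,1],[-5,24,0,0,0,0,1],[-6,26,0,0,0,0,1],[-6,26,0,0,0,0,1],[-6,26,0,0,0,0,1],[-6,26,0,0,0,0,1],[-6,26,0,0,0,0,1],[-6,26,0,0,0,0,1],[-5,24,0,0,0,0,1]]]'

```text
t: 33.77
ee_pos: [0.4483, 0.0845, 0.2387]
orientation: [[0.979, -0.203, 0.0], [-0.203, -0.979, -0.0], [0.0, 0.0, -1.0]]
wrist_force: [0.8, -0.3, -2.4]
width: 0.156
grasp_force: 50.0
```

>>> arm_command --commands '[[[-5,24,0,0,0,0,1],[-3,16,0,0,0,0,1],[-1,8,0,0,0,0,1],[0,0,12,0,0,0,1],[0,0,18,0,0,0,1],[0,0,20,0,0,0,1],[0,0,20,0,0,0,1],[0,0,15,0,0,0,1],[0,0,10,0,0,0,1],[0,0,0,0,0,0,1]]]'

```text
t: 34.6
ee_pos: [0.43, 0.0408, 0.1421]
orientation: [[0.979, -0.202, -0.003], [-0.202, -0.979, 0.001], [-0.004, -0.0, -1.0]]
wrist_force: [0.5, 0.7, -2.9]
width: 0.156
grasp_force: 50.0
```

```bash
python3 -c "
from h import *
st()"
```

```text
t 34.6 p [430.   40.8 142.1] yaw -11.68 tilt [-0.2   0.04] w 13.7 g 50.0 F [ 0.5  0.7 -2.9]
```

>>> arm_command --commands '[[[0,0,8,0,0,0,1],[0,0,8,0,0,0,1],[0,0,6,0,0,0,1],[0,0,4,0,0,0,1],[0,0,3,0,0,0,1],[0,0,2,0,0,0,1],[0,0,1,0,0,0,1],[0,0,0,0,0,0,1],[0,0,0,0,0,0,1],[0,0,0,0,0,0,1]]]'

```text
t: 35.43
ee_pos: [0.4308, 0.0404, 0.1119]
orientation: [[0.979, -0.203, 0.0], [-0.203, -0.979, -0.0], [0.0, -0.0, -1.0]]
wrist_force: [0.1, 0.0, -3.2]
width: 0.153
grasp_force: 50.0
```

>>> arm_command --commands '[[[0,0,1,0,0,0,1],[0,0,1,0,0,0,1],[0,0,0,0,0,0,1],[0,0,0,0,0,0,1],[0,0,0,0,0,0,-1],[0,0,0,0,0,0,-1],[0,0,0,0,0,0,-1],[0,0,0,0,0,0,-1],[0,0,0,0,0,0,-1],[0,0,0,0,0,0,-1]]]' --grip_force 25

```text
t: 36.27
ee_pos: [0.4307, 0.0404, 0.1098]
orientation: [[0.979, -0.203, 0.0], [-0.203, -0.979, -0.0], [0.0, 0.0, -1.0]]
wrist_force: [-0.3, 0.1, 0.2]
width: 0.585
grasp_force: 0.0
```

>>> arm_command --commands '[[[0,0,0,0,0,0,-1],[0,0,-10,0,0,0,-1],[0,0,-20,0,0,0,-1],[0,0,-30,0,0,0,-1],[0,0,-30,0,0,0,-1],[0,0,-20,0,0,-0.1,-1],[0,0,0,0,0,-0.1,-1],[0,0,0,0,0,0,-1],[0,0,0,0,0,0,-1],[0,0,0,0,0,0,-1]]]'

```text
t: 37.1
ee_pos: [0.4303, 0.0404, 0.219]
orientation: [[1.0, -0.007, -0.001], [-0.007, -1.0, 0.0], [-0.001, -0.0, -1.0]]
wrist_force: [0.8, 0.2, 0.9]
width: 0.998
grasp_force: 0.0
```

```bash
python3 - <<'E'
from h import *
st(); saws()
for n in("top","side"):
    im,d,K,T=cap(n); W=world(d,K,T); hsv=cv2.cvtColor(im,cv2.COLOR_RGB2HSV); X,Y,Z=np.moveaxis(W,-1,0)
    if n=="top": save("t2.png",im,1.4)
    a=np.radians(-11.8); L=(W[...,:2]-[.552,.3105])@np.array([[np.cos(a),-np.sin(a)],[np.sin(a),np.cos(a)]])*1000
    b=(hsv[...,0]>100)&(hsv[...,0]<125)&(hsv[...,1]>120)&(X>.4)&(Y>.2)&(Z>.043)&(Z<.053)
    q=(W[b][:,:2]*1000).astype(np.float32); r=cv2.minAreaRect(q); print(n,"tin rim",len(q),r,np.median(W[b][:,2]))
    f=(hsv[...,2]<70)&(X>.4)&(X<.7)&(Y>.22)&(Y<.4)&(Z>.03)&(Z<.042)
    q=(W[f][:,:2]*1000).astype(np.float32); print(n,"tin floor",len(q),cv2.minAreaRect(q),np.median(W[f][:,2]))
    l=(X>.3)&(X<.56)&(Y<.15)&(Y>-.08)&(Z>.05)&(Z<.1); q=(W[l][:,:2]*1000).astype(np.float32); print("lid",cv2.minAreaRect(q),np.median(W[l][:,2]))
E
```

```text
t 37.1 p [430.3  40.4 219. ] yaw -0.4 tilt [-0.09  0.01] w 87.9 g 0.0 F [0.8 0.2 0.9]
top red 257 [530.5  19.5] z 82.0 ext [32. 78.]
top red 181 [ 473.6 -180.6] z 42.0 ext [39. 39.]
top red 378 [377.4  62.3] z 82.1 ext [35. 67.]
top yellow 168 [701.4 -91.5] z 35.9 ext [39. 38.]
top yellow 186 [ 621.2 -184.6] z 41.8 ext [38. 37.]
top green 165 [ 571.7 -183.5] z 41.7 ext [37. 39.]
top blue 182 [ 522.1 -180.8] z 41.6 ext [39. 39.]
side red 135 [ 472.  -177.9] z 41.8 ext [38. 38.]
side yellow 134 [ 620.8 -184.6] z 41.8 ext [38. 43.]
side yellow 126 [701.  -89.6] z 35.5 ext [40. 42.]
side green 86 [ 568.8 -169.7] z 41.1 ext [34. 19.]
top tin rim 436 ((551.8809814453125, 309.1801452636719), (70.30801391601562, 209.8897247314453), 78.3059310913086) 0.047159215611478844
top tin floor 2244 ((552.1458129882812, 307.927001953125), (70.84403991699219, 209.1346435546875), 77.2520523071289) 0.036574801768705756
lid ((443.22686767578125, 39.34439468383789), (79.2150650024414, 198.0420684814453), 77.5114517211914) 0.08187764750038418
side tin rim 910 ((551.3812866210938, 311.1050720214844), (71.04985046386719, 211.28805541992188), 78.15838623046875) 0.04743014619824104
side tin floor 2900 ((554.4310302734375, 307.7178955078125), (56.83979797363281, 196.63442993164062), 77.937255859375) 0.036736644840255905
lid ((431.2337646484375, 41.344078063964844), (83.48526000976562, 221.27159118652344), 78.30487060546875) 0.08144420332961444
```

View pics/t2.png

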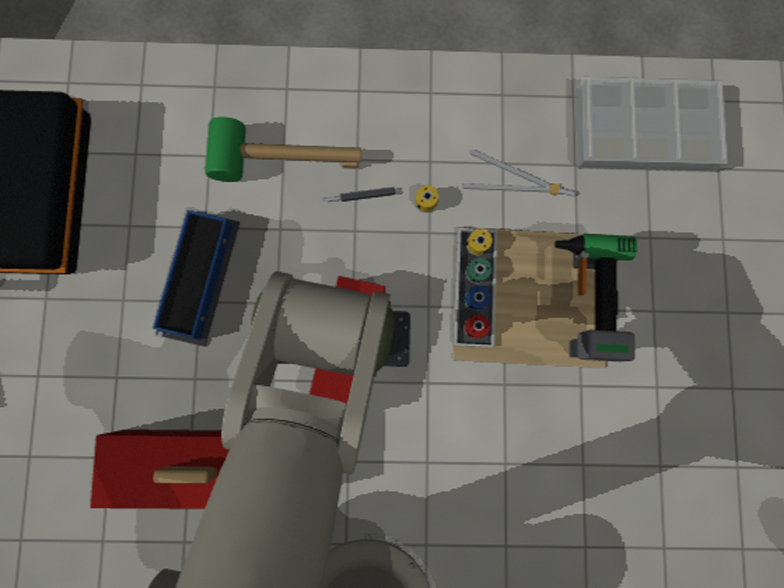

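The lid stands flat at the middle (top at z 82 mm), the tin at (195,275) is open, and the four saws are in the tray at x≈480. Next, carry the yellow saw.

>>> arm_command --commands '[[[8,10,0,0,0,-0.007,-1],[19,22,0,0,0,0,-1],[20,24,0,0,0,0,-1],[20,24,0,0,0,0,-1],[24,28,0,0,0,0,-1],[24,28,0,0,0,0,-1],[24,28,0,0,0,0,-1],[24,28,0,0,0,0,-1],[18,22,10,0,0,0,-1],[10,11,20,0,0,0,-1]]]'

```text
t: 38.13
ee_pos: [0.6241, -0.1872, 0.1904]
orientation: [[1.0, 0.0, 0.004], [0.0, -1.0, -0.002], [0.004, 0.002, -1.0]]
wrist_force: [0.7, -0.2, 0.7]
width: 1.001
grasp_force: 0.0
```

>>> arm_command --commands '[[[0,0,30,0,0,0,-1],[0,0,30,0,0,0,-1],[0,0,20,0,0,0,-1],[0,0,5,0,0,0,-1],[0,0,0,0,0,0,-1],[0,0,0,0,0,0,-1],[0,0,0,0,0,0,-1],[0,0,0,0,0,0,-1],[0,0,0,0,0,0,-1],[0,0,0,0,0,0,-1]]]'

```text
t: 38.97
ee_pos: [0.6224, -0.1842, 0.1054]
orientation: [[1.0, 0.003, 0.001], [0.003, -1.0, -0.001], [0.001, 0.001, -1.0]]
wrist_force: [0.1, -0.1, -0.4]
width: 1.0
grasp_force: 0.0
```

```bash
python3 -c "
from h import *
st()"
```

```text
t 38.97 p [ 622.4 -184.2  105.4] yaw 0.16 tilt [ 0.06 -0.03] w 88.0 g 0.0 F [ 0.1 -0.1 -0.4]
```

>>> arm_command --commands '[[[-1,0,15,0,0,0,-1],[0,0,20,0,0,0,-1],[0,0,15,0,0,0,-1],[0,0,7,0,0,0,-1],[0,0,0,0,0,0,-1],[0,0,0,0,0,0,1],[0,0,0,0,0,0,1],[0,0,0,0,0,0,1],[0,0,0,0,0,0,1],[0,0,0,0,0,0,1]]]'

```text
t: 39.8
ee_pos: [0.6214, -0.1842, 0.0483]
orientation: [[1.0, 0.003, 0.001], [0.003, -1.0, -0.0], [0.001, 0.0, -1.0]]
wrist_force: [-0.4, 0.5, -0.1]
width: 0.644
grasp_force: 0.0
```

>>> arm_command --commands '[[[0,0,0,0,0,0,1],[0,0,0,0,0,0,1],[0,0,0,0,0,0,1],[0,0,0,0,0,0,1],[0,0,0,0,0,0,1],[0,0,-12,0,0,0,1],[0,0,-25,0,0,0,1],[0,0,-30,0,0,0,1],[0,0,-30,0,0,0,1],[0,0,-30,0,0,0,1]]]'

```text
t: 40.63
ee_pos: [0.621, -0.1839, 0.1768]
orientation: [[1.0, 0.003, -0.0], [0.003, -1.0, 0.0], [-0.0, -0.0, -1.0]]
wrist_force: [1.4, 0.3, -1.8]
width: 0.444
grasp_force: 25.0
```

```bash
python3 -c "
from h import *
st()"
```

```text
t 40.63 p [ 621.  -183.9  176.8] yaw 0.17 tilt [-0.01  0.01] w 39.1 g 25.0 F [ 1.4  0.3 -1.8]
```

>>> arm_command --commands '[[[0,-15,0,0,0,0.003,1],[0.5,-28,0,0,0,0,1],[0.5,-30,0,0,0,0,1],[0.5,-30,0,0,0,0,1],[0.5,-30,0,0,0,0,1],[0.5,-30,0,0,0,0,1],[0.5,-30,0,0,0,0,1],[0.5,-30,0,0,0,0,1],[0.5,-30,0,0,0,0,1],[0.5,-30,0,0,0,0,1]]]'

```text
t: 41.47
ee_pos: [0.6251, 0.1008, 0.1747]
orientation: [[1.0, 0.0, -0.001], [0.0, -1.0, 0.0], [-0.001, -0.0, -1.0]]
wrist_force: [0.6, -0.1, -1.9]
width: 0.447
grasp_force: 25.0
```

>>> arm_command --commands '[[[0,-30,0,0,0,0,1],[0,-30,0,0,0,0,1],[0,-30,0,0,0,0,1],[0,-30,0,0,0,0,1],[0,-30,0,0,0,0,1],[0,-28,0,0,0,0,1],[0,-17,10,0,0,0,1],[0,0,20,0,0,0,1],[0,0,20,0,0,0,1],[0,0,10,0,0,0,1]]]'

```text
t: 42.3
ee_pos: [0.6242, 0.2943, 0.1119]
orientation: [[1.0, 0.001, -0.004], [0.001, -1.0, -0.001], [-0.004, 0.001, -1.0]]
wrist_force: [-1.3, -0.7, -1.6]
width: 0.446
grasp_force: 25.0
```

>>> arm_command --commands '[[[0,0,0,0,0,0,1],[0,0,0,0,0,0,1],[0,0,0,0,0,0,1],[0,0,0,0,0,0,1],[0,0,0,0,0,0,1],[0,0,0,0,0,0,1],[0,0,0,0,0,0,1],[0,0,0,0,0,0,1],[0,0,0,0,0,0,1],[0,0,0,0,0,0,1]]]'

```text
t: 43.13
ee_pos: [0.6257, 0.2939, 0.1147]
orientation: [[1.0, -0.0, -0.0], [-0.0, -1.0, 0.0], [-0.0, -0.0, -1.0]]
wrist_force: [0.0, -0.6, -1.7]
width: 0.447
grasp_force: 25.0
```

>>> arm_command --commands '[[[0,-1,10,0,0,0,1],[0,0,14,0,0,0,1],[0,0,8,0,0,0,1],[0,0,3.5,0,0,0,1],[0,0,0,0,0,0,1],[0,0,0,0,0,0,1],[0,0,0,0,0,0,-1],[0,0,0,0,0,0,-1],[0,0,0,0,0,0,-1],[0,0,0,0,0,0,-1]]]'

```text
t: 43.97
ee_pos: [0.6259, 0.2949, 0.0795]
orientation: [[1.0, -0.0, 0.001], [-0.0, -1.0, 0.0], [0.001, -0.0, -1.0]]
wrist_force: [-0.3, -0.5, 0.6]
width: 0.726
grasp_force: 0.0
```

>>> arm_command --commands '[[[0,0,-10,0,0,0,-1],[0,0,-20,0,0,0,-1],[0,0,-30,0,0,0,-1],[0,0,-30,0,0,0,-1],[-2,15,-10,0,0,0,-1],[-3,30,0,0,0,0,-1],[-4,30,0,0,0,0,-1],[-4,30,0,0,0,0,-1],[-4,30,0,0,0,0,-1],[-4,30,0,0,0,0,-1]]]'

```text
t: 44.8
ee_pos: [0.6044, 0.1286, 0.1803]
orientation: [[1.0, 0.0, 0.001], [0.0, -1.0, 0.0], [0.001, -0.0, -1.0]]
wrist_force: [0.1, -0.4, 0.2]
width: 1.001
grasp_force: 0.0
```

```bash
python3 -c "
from h import *
st(); saws()"
```

```text
t 44.8 p [604.4 128.6 180.3] yaw 0.01 tilt [0.06 0.  ] w 88.0 g 0.0 F [ 0.1 -0.4  0.2]
top red 180 [ 473.5 -180.4] z 42.0 ext [39. 39.]
top yellow 165 [701.2 -91.5] z 36.1 ext [40. 37.]
top green 28 [796.4 267.3] z 63.4 ext [ 7. 23.]
top green 159 [ 605.2 -191.9] z 41.7 ext [36. 37.]
top blue 107 [507.6 352.1] z 47.2 ext [110.  21.]
top blue 184 [ 521.9 -180.8] z 42.0 ext [39. 38.]
side red 136 [ 471.8 -177.8] z 41.8 ext [37. 37.]
side yellow 36 [689.6 -93.4] z 35.7 ext [20. 29.]
side green 90 [ 604.9 -188.3] z 41.8 ext [37. 36.]
side blue 124 [ 521.  -178.3] z 41.5 ext [36. 38.]
```

Green was knocked along the tray to (605,-190), and it is still standing in the tray. Adjust for it.

>>> arm_command --commands '[[[0,30,0,0,0,0,-1],[0,30,0,0,0,0,-1],[0,30,0,0,0,0,-1],[0,30,0,0,0,0,-1],[0,30,0,0,0,0,-1],[0,30,0,0,0,0,-1],[0,30,0,0,0,0,-1],[0,30,0,0,0,0,-1],[0,30,0,0,0,0,-1],[0,30,0,0,0,0,-1]]]'

```text
t: 45.73
ee_pos: [0.605, -0.171, 0.1801]
orientation: [[1.0, 0.0, 0.001], [0.0, -1.0, -0.0], [0.001, 0.0, -1.0]]
wrist_force: [0.6, 1.0, -0.4]
width: 1.0
grasp_force: 0.0
```

>>> arm_command --commands '[[[0,18,0,0,0,0,-1],[0,0,15,0,0,0,-1],[0,0,25,0,0,0,-1],[0,0,25,0,0,0,-1],[0,0,10,0,0,0,-1],[0,0,0,0,0,0,-1],[0,0,0,0,0,0,-1],[0,0,0,0,0,0,-1],[0,0,0,0,0,0,-1],[0,0,0,0,0,0,-1]]]'

```text
t: 46.57
ee_pos: [0.6052, -0.1882, 0.1055]
orientation: [[1.0, 0.0, 0.002], [0.0, -1.0, -0.001], [0.002, 0.001, -1.0]]
wrist_force: [-1.4, -0.2, -0.1]
width: 0.996
grasp_force: 0.0
```

```bash
python3 -c "
from h import *
st(); saws()"
```

```text
t 46.57 p [ 605.2 -188.2  105.5] yaw 0.0 tilt [ 0.1  -0.05] w 87.6 g 0.0 F [-1.4 -0.2 -0.1]
top yellow 170 [701.4 -91.6] z 35.6 ext [39. 37.]
top yellow 259 [626.8 294.8] z 71.9 ext [37. 37.]
side red 133 [ 471.9 -179. ] z 41.6 ext [36. 36.]
side yellow 124 [699.8 -91. ] z 35.5 ext [38. 40.]
side green 92 [ 603.8 -170.6] z 41.6 ext [35. 67.]
side blue 124 [ 520.7 -178.1] z 41.7 ext [36. 38.]
```

>>> arm_command --commands '[[[0,2,15,0,0,0,-1],[0,0,20,0,0,0,-1],[0,0,15,0,0,0,-1],[0,0,7.5,0,0,0,-1],[0,0,0,0,0,0,-1],[0,0,0,0,0,0,1],[0,0,0,0,0,0,1],[0,0,0,0,0,0,1],[0,0,0,0,0,0,1],[0,0,0,0,0,0,1]]]'

```text
t: 47.5
ee_pos: [0.6049, -0.1902, 0.0473]
orientation: [[1.0, -0.0, 0.001], [-0.0, -1.0, -0.0], [0.001, 0.0, -1.0]]
wrist_force: [-0.5, 0.1, -0.7]
width: 0.643
grasp_force: 0.0
```

>>> arm_command --commands '[[[0,0,0,0,0,0,1],[0,0,0,0,0,0,1],[0,0,0,0,0,0,1],[0,0,0,0,0,0,1],[0,0,0,0,0,0,1],[0,0,-12,0,0,0,1],[0,0,-25,0,0,0,1],[0,0,-30,0,0,0,1],[0,0,-30,0,0,0,1],[0,0,-30,0,0,0,1]]]'

```text
t: 48.33
ee_pos: [0.6044, -0.1898, 0.1758]
orientation: [[1.0, -0.0, -0.0], [-0.0, -1.0, 0.0], [-0.0, -0.0, -1.0]]
wrist_force: [0.2, 0.1, -0.6]
width: 0.448
grasp_force: 25.0
```

```bash
python3 -c "
from h import *
st()"
```

```text
t 48.33 p [ 604.4 -189.8  175.8] yaw -0.0 tilt [-0.    0.01] w 39.5 g 25.0 F [ 0.2  0.1 -0.6]
```

>>> arm_command --commands '[[[-1,-16,0,0,0,0,1],[-2,-30,0,0,0,0,1],[-2,-30,0,0,0,0,1],[-2,-30,0,0,0,0,1],[-2,-30,0,0,0,0,1],[-2,-30,0,0,0,0,1],[-2,-30,0,0,0,0,1],[-2,-30,0,0,0,0,1],[-2,-30,0,0,0,0,1],[-2,-30,0,0,0,0,1]]]'

```text
t: 49.17
ee_pos: [0.5849, 0.0978, 0.1738]
orientation: [[1.0, 0.0, -0.001], [0.0, -1.0, 0.0], [-0.001, -0.0, -1.0]]
wrist_force: [0.2, 0.2, 0.5]
width: 0.451
grasp_force: 25.0
```

>>> arm_command --commands '[[[-2,-30,0,0,0,0,1],[-2,-30,0,0,0,0,1],[-2,-30,0,0,0,0,1],[-2,-30,0,0,0,0,1],[0,-30,0,0,0,0,1],[0,-30,0,0,0,0,1],[0,-29,0,0,0,0,1],[0,0,20,0,0,0,1],[0,0,20,0,0,0,1],[0,0,20,0,0,0,1]]]'

```text
t: 50.0
ee_pos: [0.5769, 0.3058, 0.1129]
orientation: [[1.0, 0.001, -0.0], [0.001, -1.0, 0.0], [-0.0, -0.0, -1.0]]
wrist_force: [0.3, -0.6, -1.0]
width: 0.447
grasp_force: 25.0
```

>>> arm_command --commands '[[[0,0,0,0,0,0,1],[0,0,0,0,0,0,1],[0,0,0,0,0,0,1],[0,0,0,0,0,0,1],[0,0,0,0,0,0,1],[0,0,0,0,0,0,1],[0,0,0,0,0,0,1],[0,0,0,0,0,0,1],[0,0,0,0,0,0,1],[0,0,0,0,0,0,1]]]'

```text
t: 50.83
ee_pos: [0.5777, 0.3049, 0.1137]
orientation: [[1.0, -0.0, -0.0], [-0.0, -1.0, 0.0], [-0.0, -0.0, -1.0]]
wrist_force: [-0.4, -0.1, -1.0]
width: 0.446
grasp_force: 25.0
```

>>> arm_command --commands '[[[-1,0,10,0,0,0,1],[0,0,14,0,0,0,1],[0,0,7,0,0,0,1],[0,0,3.5,0,0,0,1],[0,0,0,0,0,0,1],[0,0,0,0,0,0,1],[0,0,0,0,0,0,-1],[0,0,0,0,0,0,-1],[0,0,0,0,0,0,-1],[0,0,0,0,0,0,-1]]]'

```text
t: 51.67
ee_pos: [0.5769, 0.3049, 0.0796]
orientation: [[1.0, -0.0, 0.001], [-0.0, -1.0, 0.0], [0.001, -0.0, -1.0]]
wrist_force: [-0.2, -0.4, 0.0]
width: 0.727
grasp_force: 0.0
```

>>> arm_command --commands '[[[0,0,-10,0,0,0,-1],[0,0,-20,0,0,0,-1],[0,0,-30,0,0,0,-1],[0,0,-30,0,0,0,-1],[0,15,-10,0,0,0,-1],[0,30,0,0,0,0,-1],[0,30,0,0,0,0,-1],[0,30,0,0,0,0,-1],[0,30,0,0,0,0,-1],[-4,30,0,0,0,0,-1]]]'

```text
t: 52.5
ee_pos: [0.5725, 0.1377, 0.1792]
orientation: [[1.0, -0.0, 0.0], [-0.0, -1.0, -0.0], [0.0, 0.0, -1.0]]
wrist_force: [0.5, 0.0, -0.2]
width: 0.995
grasp_force: 0.0
```

>>> arm_command --commands '[[[-6,30,0,0,0,0,-1],[-6,30,0,0,0,0,-1],[-6,30,0,0,0,0,-1],[-6,30,0,0,0,0,-1],[-6,30,0,0,0,0,-1],[-6,30,0,0,0,0,-1],[-6,30,0,0,0,0,-1],[-6,30,0,0,0,0,-1],[-4,30,0,0,0,0,-1],[0,30,0,0,0,0,-1]]]'

```text
t: 53.33
ee_pos: [0.5193, -0.162, 0.1793]
orientation: [[1.0, -0.001, -0.0], [-0.001, -1.0, 0.0], [-0.0, -0.0, -1.0]]
wrist_force: [1.2, -0.8, 0.5]
width: 1.004
grasp_force: 0.0
```

```bash
python3 -c "
from h import *
st(); saws()"
```

```text
t 53.33 p [ 519.3 -162.   179.3] yaw -0.04 tilt [-0.02  0.  ] w 88.3 g 0.0 F [ 1.2 -0.8  0.5]
top yellow 167 [701.3 -91.4] z 36.2 ext [39. 37.]
top yellow 261 [626.3 294.6] z 71.7 ext [39. 38.]
top green 189 [578.1 304.4] z 72.0 ext [38. 38.]
side red 137 [ 471.4 -178.7] z 41.6 ext [36. 36.]
side yellow 122 [699.9 -90.2] z 35.7 ext [40. 39.]
side blue 123 [ 520.7 -178.8] z 41.7 ext [36. 37.]
```

>>> arm_command --commands '[[[2,17,0,0,0,0,-1],[0,0,15,0,0,0,-1],[0,0,25,0,0,0,-1],[0,0,25,0,0,0,-1],[0,0,10,0,0,0,-1],[0,0,0,0,0,0,-1],[0,0,0,0,0,0,-1],[0,0,0,0,0,0,-1],[0,0,0,0,0,0,-1],[0,0,0,0,0,0,-1]]]'

```text
t: 54.27
ee_pos: [0.5231, -0.1773, 0.1053]
orientation: [[1.0, -0.0, 0.002], [-0.0, -1.0, -0.001], [0.002, 0.001, -1.0]]
wrist_force: [0.2, -0.3, 0.4]
width: 1.001
grasp_force: 0.0
```

>>> arm_command --commands '[[[-1,2,15,0,0,0,-1],[0,0,20,0,0,0,-1],[0,0,15,0,0,0,-1],[0,0,7.5,0,0,0,-1],[0,0,0,0,0,0,-1],[0,0,0,0,0,0,1],[0,0,0,0,0,0,1],[0,0,0,0,0,0,1],[0,0,0,0,0,0,1],[0,0,0,0,0,0,1]]]'

```text
t: 55.1
ee_pos: [0.5219, -0.1792, 0.0472]
orientation: [[1.0, -0.0, 0.001], [-0.0, -1.0, -0.0], [0.001, 0.0, -1.0]]
wrist_force: [0.4, -0.1, 0.4]
width: 0.643
grasp_force: 0.0
```

>>> arm_command --commands '[[[0,0,0,0,0,0,1],[0,0,0,0,0,0,1],[0,0,0,0,0,0,1],[0,0,0,0,0,0,1],[0,0,0,0,0,0,1],[0,0,-12,0,0,0,1],[0,0,-25,0,0,0,1],[0,0,-30,0,0,0,1],[0,0,-30,0,0,0,1],[0,0,-30,0,0,0,1]]]'

```text
t: 55.93
ee_pos: [0.5213, -0.1788, 0.1757]
orientation: [[1.0, -0.0, -0.0], [-0.0, -1.0, 0.0], [-0.0, -0.0, -1.0]]
wrist_force: [-0.2, -0.2, -1.6]
width: 0.446
grasp_force: 25.0
```

```bash
python3 -c "
from h import *
st()"
```

```text
t 55.93 p [ 521.3 -178.8  175.7] yaw -0.0 tilt [-0.02  0.02] w 39.2 g 25.0 F [-0.2 -0.2 -1.6]
```

>>> arm_command --commands '[[[0,-16,0,0,0,0,1],[0,-30,0,0,0,0,1],[1,-30,0,0,0,0,1],[1,-30,0,0,0,0,1],[1,-30,0,0,0,0,1],[1,-30,0,0,0,0,1],[1,-30,0,0,0,0,1],[1,-30,0,0,0,0,1],[0,-30,0,0,0,0,1],[0,-30,0,0,0,0,1]]]'

```text
t: 56.77
ee_pos: [0.5273, 0.1085, 0.1744]
orientation: [[1.0, -0.0, -0.0], [-0.0, -1.0, 0.0], [-0.0, -0.0, -1.0]]
wrist_force: [1.3, 0.5, -0.5]
width: 0.447
grasp_force: 25.0
```

>>> arm_command --commands '[[[0,-30,0,0,0,0,1],[0,-30,0,0,0,0,1],[0,-30,0,0,0,0,1],[0,-30,0,0,0,0,1],[0,-30,0,0,0,0,1],[0,-30,0,0,0,0,1],[0,-28,0,0,0,0,1],[0,0,20,0,0,0,1],[0,0,20,0,0,0,1],[0,0,20,0,0,0,1]]]'

```text
t: 57.6
ee_pos: [0.5273, 0.3155, 0.1136]
orientation: [[1.0, 0.001, 0.0], [0.001, -1.0, 0.0], [0.0, -0.0, -1.0]]
wrist_force: [-0.9, -0.9, -1.2]
width: 0.446
grasp_force: 25.0
```

>>> arm_command --commands '[[[0,0,0,0,0,0,1],[0,0,0,0,0,0,1],[0,0,0,0,0,0,1],[0,0,0,0,0,0,1],[0,0,0,0,0,0,1],[0,0,0,0,0,0,1],[0,0,0,0,0,0,1],[0,0,0,0,0,0,1],[0,0,0,0,0,0,1],[0,0,0,0,0,0,1]]]'

```text
t: 58.43
ee_pos: [0.5277, 0.3149, 0.1137]
orientation: [[1.0, -0.0, -0.0], [-0.0, -1.0, 0.0], [-0.0, -0.0, -1.0]]
wrist_force: [0.5, -0.1, -0.3]
width: 0.448
grasp_force: 25.0
```

>>> arm_command --commands '[[[0,0,10,0,0,0,1],[0,0,14,0,0,0,1],[0,0,7,0,0,0,1],[0,0,3.5,0,0,0,1],[0,0,0,0,0,0,1],[0,0,0,0,0,0,1],[0,0,0,0,0,0,-1],[0,0,0,0,0,0,-1],[0,0,0,0,0,0,-1],[0,0,0,0,0,0,-1]]]'

```text
t: 59.27
ee_pos: [0.5279, 0.315, 0.0796]
orientation: [[1.0, -0.0, 0.001], [-0.0, -1.0, 0.0], [0.001, -0.0, -1.0]]
wrist_force: [-0.2, 0.2, 0.1]
width: 0.726
grasp_force: 0.0
```

>>> arm_command --commands '[[[0,0,-10,0,0,0,-1],[0,0,-20,0,0,0,-1],[0,0,-30,0,0,0,-1],[0,0,-30,0,0,0,-1],[0,15,-20,0,0,0,-1],[0,30,0,0,0,0,-1],[0,30,0,0,0,0,-1],[0,30,0,0,0,0,-1],[0,30,0,0,0,0,-1],[0,30,0,0,0,0,-1]]]'

```text
t: 60.1
ee_pos: [0.5276, 0.1486, 0.1903]
orientation: [[1.0, 0.0, 0.001], [0.0, -1.0, 0.0], [0.001, -0.0, -1.0]]
wrist_force: [0.7, -0.2, -0.9]
width: 0.998
grasp_force: 0.0
```

>>> arm_command --commands '[[[-6,30,0,0,0,0,-1],[-6,30,0,0,0,0,-1],[-6,30,0,0,0,0,-1],[-6,30,0,0,0,0,-1],[-6,30,0,0,0,0,-1],[-6,30,0,0,0,0,-1],[-6,30,0,0,0,0,-1],[-6,30,0,0,0,0,-1],[-6,30,0,0,0,0,-1],[0,30,0,0,0,0,-1]]]'

```text
t: 60.93
ee_pos: [0.4728, -0.1515, 0.1902]
orientation: [[1.0, -0.0, 0.001], [-0.0, -1.0, -0.0], [0.001, 0.0, -1.0]]
wrist_force: [1.3, 0.5, 0.8]
width: 1.005
grasp_force: 0.0
```

```bash
python3 -c "
from h import *
st(); saws()"
```

```text
t 60.93 p [ 472.8 -151.5  190.2] yaw -0.01 tilt [ 0.04 -0.03] w 88.4 g 0.0 F [1.3 0.5 0.8]
top yellow 167 [701.3 -91.5] z 36.1 ext [39. 37.]
top yellow 257 [626.2 294.6] z 71.8 ext [38. 38.]
top green 209 [577.7 304.5] z 72.2 ext [38. 37.]
side red 132 [ 471.9 -178.2] z 41.8 ext [37. 39.]
side yellow 127 [699.  -89.9] z 35.5 ext [39. 41.]
```

>>> arm_command --commands '[[[0,26,0,0,0,0,-1],[0,0,15,0,0,0,-1],[0,0,25,0,0,0,-1],[0,0,30,0,0,0,-1],[0,0,15,0,0,0,-1],[0,0,0,0,0,0,-1],[0,0,0,0,0,0,-1],[0,0,0,0,0,0,-1],[0,0,0,0,0,0,-1],[0,0,0,0,0,0,-1]]]'

```text
t: 61.87
ee_pos: [0.4742, -0.1762, 0.1054]
orientation: [[1.0, 0.0, 0.002], [0.0, -1.0, -0.001], [0.002, 0.001, -1.0]]
wrist_force: [-0.5, 0.7, 0.1]
width: 1.005
grasp_force: 0.0
```

>>> arm_command --commands '[[[-2,3,15,0,0,0,-1],[0,0,20,0,0,0,-1],[0,0,15,0,0,0,-1],[0,0,7.5,0,0,0,-1],[0,0,0,0,0,0,-1],[0,0,0,0,0,0,1],[0,0,0,0,0,0,1],[0,0,0,0,0,0,1],[0,0,0,0,0,0,1],[0,0,0,0,0,0,1]]]'

```text
t: 62.7
ee_pos: [0.4719, -0.1792, 0.0472]
orientation: [[1.0, -0.0, 0.001], [-0.0, -1.0, -0.0], [0.001, 0.0, -1.0]]
wrist_force: [0.7, 0.3, 0.7]
width: 0.65
grasp_force: 0.0
```

>>> arm_command --commands '[[[0,0,0,0,0,0,1],[0,0,0,0,0,0,1],[0,0,0,0,0,0,1],[0,0,0,0,0,0,1],[0,0,0,0,0,0,1],[0,0,-20,0,0,0,1],[0,0,-35,0,0,0,1],[0,0,-35,0,0,0,1],[0,0,-30,0,0,0,1],[0,0,-30,0,0,0,1]]]'

```text
t: 63.53
ee_pos: [0.4714, -0.1788, 0.1982]
orientation: [[1.0, -0.0, -0.0], [-0.0, -1.0, 0.0], [-0.0, -0.0, -1.0]]
wrist_force: [0.4, -0.6, -0.2]
width: 0.448
grasp_force: 25.0
```

```bash
python3 -c "
from h import *
st()"
```

```text
t 63.53 p [ 471.4 -178.8  198.2] yaw -0.0 tilt [-0.01  0.01] w 39.4 g 25.0 F [ 0.4 -0.6 -0.2]
```

>>> arm_command --commands '[[[0,-16,0,0,0,0,1],[0,-30,0,0,0,0,1],[1,-30,0,0,0,0,1],[1,-30,0,0,0,0,1],[1,-30,0,0,0,0,1],[1,-30,0,0,0,0,1],[1,-30,0,0,0,0,1],[1,-30,0,0,0,0,1],[1,-30,0,0,0,0,1],[0,-30,0,0,0,0,1]]]'

```text
t: 64.37
ee_pos: [0.4784, 0.1084, 0.1965]
orientation: [[1.0, -0.0, -0.0], [-0.0, -1.0, 0.0], [-0.0, -0.0, -1.0]]
wrist_force: [1.1, 0.0, -0.9]
width: 0.449
grasp_force: 25.0
```

>>> arm_command --commands '[[[0,-30,0,0,0,0,1],[0,-30,0,0,0,0,1],[0,-30,0,0,0,0,1],[0,-30,0,0,0,0,1],[0,-30,0,0,0,0,1],[0,-30,0,0,0,0,1],[0,-30,0,0,0,0,1],[0,-8,24,0,0,0,1],[0,0,30,0,0,0,1],[0,0,30,0,0,0,1]]]'

```text
t: 65.2
ee_pos: [0.4783, 0.3257, 0.1116]
orientation: [[1.0, 0.001, 0.001], [0.001, -1.0, 0.0], [0.001, -0.0, -1.0]]
wrist_force: [0.2, 0.6, -1.1]
width: 0.446
grasp_force: 25.0
```

>>> arm_command --commands '[[[0,0,0,0,0,0,1],[0,0,0,0,0,0,1],[0,0,0,0,0,0,1],[0,0,0,0,0,0,1],[0,0,0,0,0,0,1],[0,0,0,0,0,0,1],[0,0,0,0,0,0,1],[0,0,0,0,0,0,1],[0,0,0,0,0,0,1],[0,0,0,0,0,0,1]]]'

```text
t: 66.03
ee_pos: [0.4787, 0.3249, 0.1128]
orientation: [[1.0, -0.0, 0.0], [-0.0, -1.0, 0.0], [0.0, -0.0, -1.0]]
wrist_force: [0.5, -0.5, -0.5]
width: 0.446
grasp_force: 25.0
```

Lower, release, rise, and back away towards -y for a clear view.

>>> arm_command --commands '[[[0,0,10,0,0,0,1],[0,0,14,0,0,0,1],[0,0,6,0,0,0,1],[0,0,3.5,0,0,0,1],[0,0,0,0,0,0,1],[0,0,0,0,0,0,1],[0,0,0,0,0,0,-1],[0,0,0,0,0,0,-1],[0,0,0,0,0,0,-1],[0,0,0,0,0,0,-1]]]'

```text
t: 66.87
ee_pos: [0.4789, 0.325, 0.0796]
orientation: [[1.0, -0.0, 0.001], [-0.0, -1.0, 0.0], [0.001, -0.0, -1.0]]
wrist_force: [-0.1, 0.7, -0.2]
width: 0.724
grasp_force: 0.0
```

>>> arm_command --commands '[[[0,0,-10,0,0,0,-1],[0,0,-20,0,0,0,-1],[0,0,-30,0,0,0,-1],[0,0,-35,0,0,0,-1],[0,15,-35,0,0,0,-1],[0,30,-20,0,0,0,-1],[0,30,0,0,0,0,-1],[0,30,0,0,0,0,-1],[0,30,0,0,0,0,-1],[0,30,0,0,0,0,-1]]]'

```text
t: 67.7
ee_pos: [0.4784, 0.1586, 0.2303]
orientation: [[1.0, 0.0, 0.001], [0.0, -1.0, 0.0], [0.001, -0.0, -1.0]]
wrist_force: [-0.1, -0.2, -0.5]
width: 1.001
grasp_force: 0.0
```

>>> arm_command --commands '[[[0,30,0,0,0,0,-1],[0,30,0,0,0,0,-1],[0,30,0,0,0,0,-1],[0,30,0,0,0,0,-1],[0,30,0,0,0,0,-1],[0,30,0,0,0,0,-1],[0,30,0,0,0,0,-1],[0,0,0,0,0,0,-1],[0,0,0,0,0,0,-1],[0,0,0,0,0,0,-1]]]'

```text
t: 68.53
ee_pos: [0.4786, -0.0496, 0.2297]
orientation: [[1.0, -0.0, 0.0], [-0.0, -1.0, 0.0], [0.0, -0.0, -1.0]]
wrist_force: [0.2, -0.3, -0.7]
width: 0.997
grasp_force: 0.0
```

```bash
python3 - <<'E'
from h import *
st(); saws()
im,d,K,T=cap("top"); W=world(d,K,T); a=im[100:330,60:420]
save("end.png",a,2.2); X,Y,Z=np.moveaxis(W,-1,0)
m=(X>.43)&(X<.68)&(Y>.24)&(Y<.38)&(Z>.066)&(Z<.085)
k,l,s,c=cv2.connectedComponentsWithStats(m.astype(np.uint8))
for i in range(1,k):
    if s[i,4]>30: p=W[l==i]; print("in tin",s[i,4],((p.min(0)+p.max(0))/2*1000).round(1))
W0=np.load("topW.npy")
for q,r in(("mallet",(80,135,150,257)),("punch",(133,144,230,285)),("compass",(107,143,330,412))):
    A=W0[r[0]:r[1],r[2]:r[3],2];B=Z[r[0]:r[1],r[2]:r[3]]; print(q,np.nanpercentile(np.abs(A-B),[50,97]).round(4))
E
```

```text
t 68.53 p [478.6 -49.6 229.7] yaw -0.01 tilt [0.03 0.01] w 87.7 g 0.0 F [ 0.2 -0.3 -0.7]
top red 253 [480.3 324.6] z 71.8 ext [39. 40.]
top red 58 [463.1   5.2] z 82.0 ext [16. 25.]
top yellow 167 [701.  -91.6] z 35.8 ext [39. 37.]
top yellow 261 [626.3 294.8] z 71.6 ext [38. 41.]
top green 196 [578.1 304.6] z 71.7 ext [38. 38.]
side yellow 125 [699.7 -89.6] z 35.7 ext [38. 39.]
in tin 232 [626.5 294.8  72.1]
in tin 237 [578.1 304.7  71.8]
in tin 239 [528.  315.1  71.1]
in tin 245 [480.2 324.7  71. ]
mallet [0.0018 0.0058]
punch [0.0019 0.0057]
compass [0.0019 0.006 ]
```

View pics/end.png

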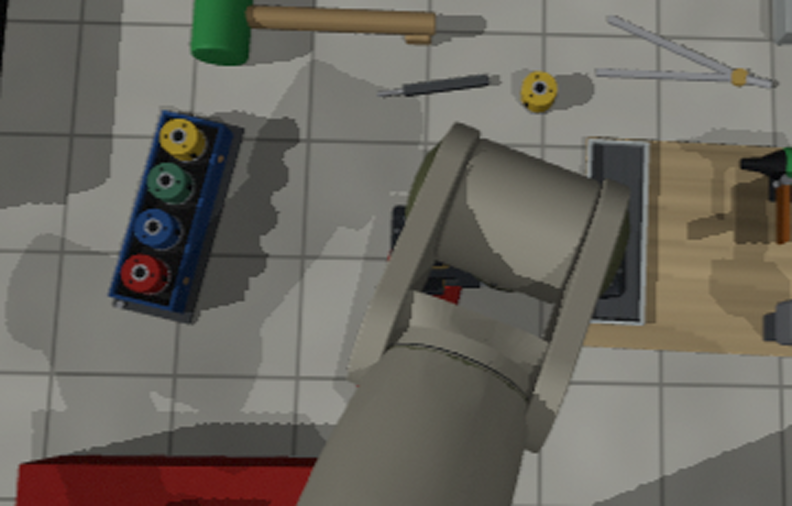

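All four saws stand in the tin (tops at z 72 mm, crop x≈140–185). The mallet, punch, compass and the other yellow saw are where they were, and the arm touches nothing.

```bash
python3 -c "
from workcell import env
print(env.hand_in())"
```

```text
the job is handed in; nothing more can be done
None
```

The job is handed in: all four hole saws were blown clean and now stand teeth down in the open tin, the lid stands open side down on the bench, and the mallet, nail punch and compass were not disturbed.

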